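# Find the key, stow the caddies, lock up

## Task

One of the four keys in the bamboo stand works the lock in the top of the walnut tea cabinet: try them in turn until one turns it, then open the drawer. Stand every small knob-lidded tea caddy that is out upright in the drawer, push it fully shut and lock it again, and finish with all four keys upright and fully home in slots of the stand. Do not knock over or shift any of the other tea things.

Things in the scene. Friction and masses are not known exactly. Their poses are not given: they have to be found in the camera images.
- cabinet: Walnut tea cabinet, fixed, 190 (x) x 360 (y) x 112 mm high, front facing its own -x. Origin at the centre of its underside. Behind the front: right part (y -178 to 96 mm) the drawer, left part the closed lock bay with the key slot in its top.
- lock_slot (a point): Centre of the upper face of the brass lock plug (57 mm across) in the cabinet top, 114 mm above the shelf top, 50 mm to -x and 140 mm to +y of the cabinet origin; axes as the cabinet's. Key slot straight down, 34 x 7.5 mm, sloped mouth 42 x 18 mm; at lock = 0 its long side lies along the cabinet's y. Every key goes in until its shoulders rest on the plug face.
- lock (a joint): Turn of the lock plug, rad: 0 locked; the right key, fully in, turns it counter-clockwise seen from above to its stop at 1.57, unlocked (light friction; stays where left; 0.1 rad play; bolt clear from 1.3). A wrong key meets a hard stop by 0.25 rad and then slips in the fingers. Only one key turns it; which one differs from start to start and cannot be seen. The key may stay in the turned lock.
- drawer (a joint): Drawer travel, m: 0 = shut, 0.135 = fully out (towards the cabinet's -x). Slides with about 1.5 N friction and stays where left; locked it gives only 1 to 2 mm.
- drawer_in (a point): Centre of the drawer's inner floor, moves with the drawer, axes as the cabinet's. Inside 138 (x) x 250 (y) mm, walls 67 mm high, floor 21 mm above the shelf top. Fully out, all but the rearmost 3 mm is open from above; shut, 77 mm of height is free above the floor.
- drawer_handle (a point): Middle of the drawer's straight handle bar: 10 mm thick, 100 mm long along the cabinet's y, its axis 42 mm in front of the drawer front and 72 mm above the shelf top. The drawer front is 274 mm wide and reaches 96 mm above the shelf top. Moves with the drawer.
- stand: Bamboo key stand, fixed, 260 (x) x 52 (y) x 78 mm high (dark foot 268 x 60). Origin at the centre of its underside. Four slots in a row at x = -93, -31, 31 and 93 mm, long side along the stand's x, 35 x 10 mm, 66 mm deep, with a sloped mouth of 41 x 20 mm; a key stands in a slot with its shoulders on the top, so its origin is then 78 mm above the stand's.
- key_red: Key, red grip, 128 mm long, 150 g, upright in a slot of the stand. Origin under the middle of its shoulders; z up, x across the width, y across the thickness. Shoulders 52 wide, 12 thick, z 0 to 10; round grip 24 in diameter, z 10 to 68; blade 30 wide, 5 thick, z 0 to -60, both edges notched at a height that differs by key. Same either way round. Fits the lock, but may not turn it.
- key_white: Key, white grip, 128 mm long, 150 g, upright in a slot of the stand. Origin under the middle of its shoulders; z up, x across the width, y across the thickness. Shoulders 52 wide, 12 thick, z 0 to 10; round grip 24 in diameter, z 10 to 68; blade 30 wide, 5 thick, z 0 to -60, both edges notched at a height that differs by key. Same either way round. Fits the lock, but may not turn it.
- key_black: Key, black grip, 128 mm long, 150 g, upright in a slot of the stand. Origin under the middle of its shoulders; z up, x across the width, y across the thickness. Shoulders 52 wide, 12 thick, z 0 to 10; round grip 24 in diameter, z 10 to 68; blade 30 wide, 5 thick, z 0 to -60, both edges notched at a height that differs by key. Same either way round. Fits the lock, but may not turn it.
- key_blue: Key, blue grip, 128 mm long, 150 g, upright in a slot of the stand. Origin under the middle of its shoulders; z up, x across the width, y across the thickness. Shoulders 52 wide, 12 thick, z 0 to 10; round grip 24 in diameter, z 10 to 68; blade 30 wide, 5 thick, z 0 to -60, both edges notched at a height that differs by key. Same either way round. Fits the lock, but may not turn it.
- caddy_green: Grey-green tea caddy, one rigid piece 56 mm in diameter: body 46 mm high, on top a round knob 24 mm in diameter, from 46 to 66 mm. Origin at the centre of its underside, z up. 0.2 kg. Stands on the shelf top at the start; may be absent.
- caddy_white: White tea caddy, one rigid piece 56 mm in diameter: body 46 mm high, on top a round knob 24 mm in diameter, from 46 to 66 mm. Origin at the centre of its underside, z up. 0.2 kg. Stands on the shelf top at the start; may be absent.
- caddy_amber: Amber-brown tea caddy, one rigid piece 56 mm in diameter: body 46 mm high, on top a round knob 24 mm in diameter, from 46 to 66 mm. Origin at the centre of its underside, z up. 0.2 kg. Stands on the shelf top at the start; may be absent.
- caddy_grey: Pale blue-grey tea caddy, one rigid piece 56 mm in diameter: body 46 mm high, on top a round knob 24 mm in diameter, from 46 to 66 mm. Origin at the centre of its underside, z up. 0.2 kg. Stands on the shelf top at the start; may be absent.
- bowl: Bystander: squat grey stoneware bowl, 130 mm across, 58 mm high. Origin under its centre.
- cup: Bystander: blue cup, 72 mm across, 55 mm high. Origin under its centre.
- whisk_stand: Bystander: white ceramic whisk stand with a bamboo whisk on it, 68 mm across, 142 mm high. Origin under its centre.
- jar: Bystander: frosted glass jar with clamp-top lid, 92 mm across, 130 mm high. Origin under its centre.
- teapot: Bystander: brown side-handled teapot, 106 mm across, 94 mm high, handle 110 mm to its -y, spout to its -x. Origin under its centre.
Mind the look-alikes: they are no part of the job. Leave any green or purple look-alike of the key_blue alone. Leave any green or turquoise look-alike of the key_white alone.

How it is judged:
By the outcome, as a careful person would: the job done as asked, in the order asked, and still so for the second after the job is handed in, with the robot touching nothing.
Of caddy_green, caddy_white, caddy_amber, caddy_grey only 2 to 4 are there at a start; the rules pass over those that are not, and their reading is None.
At some moment in a run one of caddy_green, caddy_white, caddy_amber, caddy_grey may be knocked a few centimetres aside while the robot is not near it.
It also fails if it takes over 210 s, if anything falls off the work surface, if the arm or the gripper's body presses on something with over 40 N, if the wrist force passes 120 N, or if a joint passes its speed limit or range.

## Robot

A 7-joint arm with a two-finger parallel gripper is mounted at the origin on the work surface. World frame = base frame: x ahead of the robot, y to its left, z up, the work surface at z = 0. Lengths are in mm, angles in rad, forces in N, time in s.
With the tool pointing down it reaches from about 425 to 1025 mm from the base axis. Payload 9.4 kg.
Tool frame: the origin (TCP) lies on the centre line of the jaws, within the pads' length; the fingertips stand r.tips_ahead ahead of it and the grasp point (between the pads) lies 5 mm behind it (r.tips_ahead is the distance from the TCP to the fingertips, in mm); z points along the fingers, y is the line along which they close (so a half turn about z gives the same grasp; the last joint's range is limited). The gripper opens to 93 mm and grips with 3 to 60 N. Pads are 15 mm wide; open, the fingers measure 128 mm over their backs; the gripper's body (75 mm by 188 mm) begins 65 mm behind the grasp point.
Start: joints at [1.123, 0.599, -0.003, 1.599, 0.002, 0.943, -0.08], TCP at [262.701, -675.731, 207.318] pointing down, gripper open.
Joint ranges: [-2.57, 2.57], [-0.35, 1.97], [-1.29, 1.29], [0.11, 2.56], [-1.05, 4.19], [0.11, 1.86], [-2.63, 2.63]. Speed limits (rad/s): [2.22, 2.22, 3.01, 3.01, 3.14, 3.14, 3.14].

## Interface

Orientations are given as a unit quaternion [x, y, z, w].
In Python, from rig import r gives the robot as it stands.
- The arm moves only by the shell command python3 -m jog 'ROWS' [FORCE]. ROWS is a JSON object whose one key "targets" holds a list of rows, each an object with "fingers": the closure, from 0 (fully open) to 1 (shut); "dp": the shift along the tool's x, y, z in mm, a list of three; "turn": the turn about the tool's z in rad. In form: {"targets": [{"fingers": fingers, "dp": [dx, dy, dz], "turn": turn}, ...]}. A call has 1 to 8 rows; each row is the pose to reach, as a shift and turn from the pose commanded when the call began, along the tool's axes at that moment; what a row does not reach only later rows make up. A row lasts 1/8 s, in which the tool goes at most 62.5 mm and 10.7 degrees, less where a joint would pass 70% of its speed; a pose out of reach is approached as far as the arm can. A call with a gripper value outside its range is refused whole. The fingers move at their own pace and stop on an object; FORCE is the grip in N (left out, the last holds). Time passes only in rows, so rows that repeat a pose let the fingers close. It gives the time, the measured TCP pose, the force, the opening and the grip force at its end, in the units of the state.
- r.observe(): the state, without advancing time (a new reading comes with each control period).
- r.capture(name): name is "scene" or "top" or "wrist"; returns a dict with "pixels" (400x640x3 uint8, blue, green, red), "intrinsics" (3x3 intrinsics, pixels), "D" ([k1, k2, p1, p2, k3] as OpenCV has them; the pictures are not rectified), "xyz" and "orientation" of the camera in the world; the wrist camera has in their place "tool_from_camera" (4x4, takes a point from camera to tool coordinates, whose origin is the TCP and whose axes are the flange's). Camera axes: x right, y down, z forward; pixel columns grow to the right and rows downward; lengths in mm; the calibration is good to about 2 mm. A picture is of the moment at which its call begins: read the wrist's pose just before it. There is no depth.
- r.finish_job(): hands the job in; it is judged then, once.
The state is a dict: "t": time; "joints": joint angles; "qd": joint speeds; "effort": joint torques, N m; "tcp_pos": TCP position; "orientation": TCP orientation; "ft_force": force on the tool from outside, world axes, zero at the start; "wrist_torque": the same for the moment, N m; "width": finger opening in mm; "grasp_force": force on a finger pad.
Only numpy, scipy, OpenCV 4.12 (cv2) and the standard library are available. Lean on these libraries where they do the work, as an engineer would, in place of code of your own. Each camera call takes 0.05 s, during which the arm holds its last target. There are 200 camera calls.

## Working session

There is one attempt and no reset: what is moved stays moved. The work goes in short steps, Python scripts to look and compute and a shell command to move; the robot and the scene stay as the last step left them, time stands still between calls to the robot, and variables do not carry over. Pictures are saved under pics/ and viewed, at most 14 in all, crops included, and the job is handed in when it is done.

```bash
ls; mkdir -p pics
python3 - <<'E'
from rig import r
import cv2
print(r.observe(), r.tips_ahead)
for n in ("scene","top"):
    c=r.capture(n); cv2.imwrite(f"pics/{n}0.png",c["pixels"])
    print(n,c["intrinsics"],c["D"],c["xyz"],c["orientation"])
c=r.capture("wrist");cv2.imwrite("pics/wrist0.png",c["pixels"]);print(c["intrinsics"],c["D"],c["tool_from_camera"])
E
```

```text
pics
{'t': 0.0, 'joints': array([ 1.12330937,  0.60012169, -0.0025052 ,  1.60012897,  0.0018241 ,
        0.94287272, -0.07979369]), 'qd': array([-1.20739562e-05,  6.22783079e-04,  7.61336074e-04,  1.38428631e-03,
        2.76812078e-04, -1.30872511e-03,  1.29398658e-04]), 'effort': array([-2.69891580e-04, -7.65079808e+01,  1.49728797e+00, -2.52350861e+01,
       -5.25249133e-02,  1.69500033e-02,  1.58127700e-04]), 'tcp_pos': array([ 262.47578894, -675.28550804,  206.46333653]), 'orientation': array([ 9.82859123e-01,  1.84356611e-01, -2.29139242e-04, -7.29719253e-04]), 'ft_force': array([0.67169493, 0.50154768, 0.285336  ]), 'wrist_torque': array([-0.00606419, -0.01965144, -0.00728525]), 'grasp_force': 0.0, 'width': 93.02225253643817} 14.0
scene [[507.67248681   0.         322.84596921]
 [  0.         507.67248681 191.11091455]
 [  0.           0.           1.        ]] [-0.05990739  0.          0.          0.          0.        ] [1161.71718148 1031.36931894 1062.08275816] [ 0.26816302  0.86352882 -0.40954867 -0.12114642]
top [[431.46073277   0.         323.69390317]
 [  0.         431.46073277 202.41933859]
 [  0.           0.           1.        ]] [-0.07016138  0.          0.          0.          0.        ] [ 281.69769586   18.76281193 1294.51264316] [-0.69875441  0.7099931  -0.05616701  0.06706223]
[[325.008727     0.         321.25518768]
 [  0.         325.008727   195.92091474]
 [  0.           0.           1.        ]] [-0.05764873  0.          0.          0.          0.        ] [[-2.81839160e-04 -9.69198440e-01 -2.46280947e-01  6.72795037e+01]
 [ 9.99999958e-01 -2.55840583e-04 -1.37561817e-04 -6.26655720e-02]
 [ 7.03160372e-05 -2.46280975e-01  9.69198471e-01 -1.75709748e+02]
 [ 0.00000000e+00  0.00000000e+00  0.00000000e+00  1.00000000e+00]]
```

View pics/top0.png

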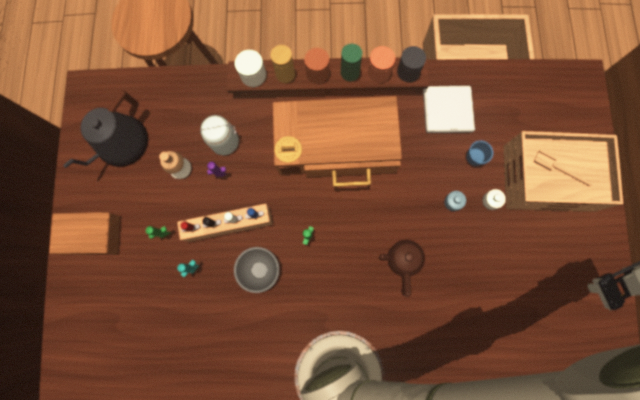

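View pics/scene0.png

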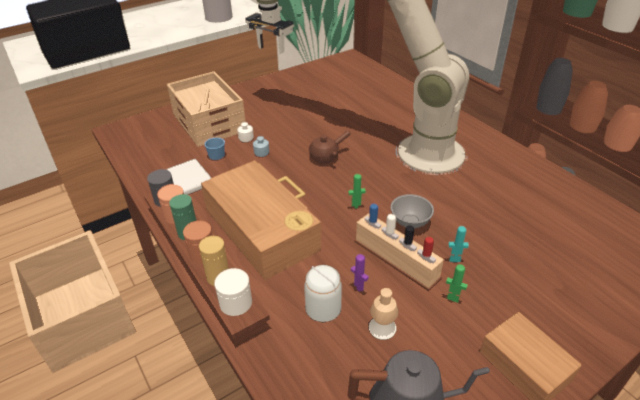

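```bash
cat > h.py <<'E'
import numpy as np, cv2, json
from scipy.spatial.transform import Rotation as R
from rig import r
def cam(name):
    o=r.observe(); c=r.capture(name)
    if name=="wrist":
        T=np.eye(4);T[:3,:3]=R.from_quat(o["orientation"]).as_matrix();T[:3,3]=o["tcp_pos"]
        T=T@np.array(c["tool_from_camera"])
    else:
        T=np.eye(4);T[:3,:3]=R.from_quat(c["orientation"]).as_matrix();T[:3,3]=c["xyz"]
    return c["pixels"],np.array(c["intrinsics"]),np.array(c["D"]),T
def toplane(px,K,D,T,z):
    n=cv2.undistortPoints(np.float64(px).reshape(-1,1,2),K,D).reshape(-1,2)
    d=np.c_[n,np.ones(len(n))]@T[:3,:3].T
    return T[:3,3]+d*((z-T[2,3])/d[:,2])[:,None]
def proj(P,K,D,T):
    Ti=np.linalg.inv(T); rv=cv2.Rodrigues(Ti[:3,:3])[0]
    return cv2.projectPoints(np.float64(P).reshape(-1,1,3),rv,Ti[:3,3],K,D)[0].reshape(-1,2)
def dp(goal,goal_yaw=None):
    """shift in tool axes from the measured pose; yaw = world angle of tool x"""
    o=r.observe(); M=R.from_quat(o["orientation"]).as_matrix()
    yaw=np.arctan2(M[1,0],M[0,0])
    s=M.T@(np.array(goal)-o["tcp_pos"])
    # tool z points down: turn about tool z is minus turn about world z
    t=None if goal_yaw is None else -((goal_yaw-yaw+np.pi)%(2*np.pi)-np.pi)
    print("dp",s.round(1),"yaw",round(yaw,4),"turn",t if t is None else round(t,4),"tcp",o["tcp_pos"].round(1),"t",o["t"],"j7",o["joints"][6].round(2))
E
python3 - <<'E'
from h import *
I,K,D,T=cam("top")
for n,p,z in [("plug",(288,150),114),("red",(187,226),146),("black",(209,222),146),("white",(231,217),146),("blue",(252,213),146),("cgrey",(456,199),66),("cwhite",(495,197),66),("standL",(180,231),78),("standR",(269,214),78),("cabFL",(275,164),112),("cabFR",(399,163),112)
 ,("hL",(335,186),72),("hR",(370,184),72),("bowl",(258,270),40),("jar",(219,135),130),("whisk",(175,165),140),("green",(308,235),100),("teapot",(407,258),80),("cup",(481,153),55)]:
    print(n,toplane(p,K,D,T,z)[0].round(0))
cv2.imwrite("pics/zoom0.png",cv2.resize(I[80:300,140:540],None,fx=2,fy=2,interpolation=cv2.INTER_CUBIC))
E
```

```text
plug [643. 135. 114.]
red [426. 407. 146.]
black [436. 346. 146.]
white [449. 286. 146.]
blue [459. 229. 146.]
cgrey [ 502. -348.   66.]
cwhite [ 506. -463.   66.]
standL [420. 450.  78.]
standR [465. 193.  78.]
cabFL [603. 172. 112.]
cabFR [ 600. -179.  112.]
hL [545.   3.  72.]
hR [549. -99.  72.]
bowl [308. 229.  40.]
jar [687. 331. 130.]
whisk [599. 450. 140.]
green [401.  81. 100.]
teapot [ 334. -195.   80.]
cup [ 642. -436.   55.]
```

View pics/zoom0.png

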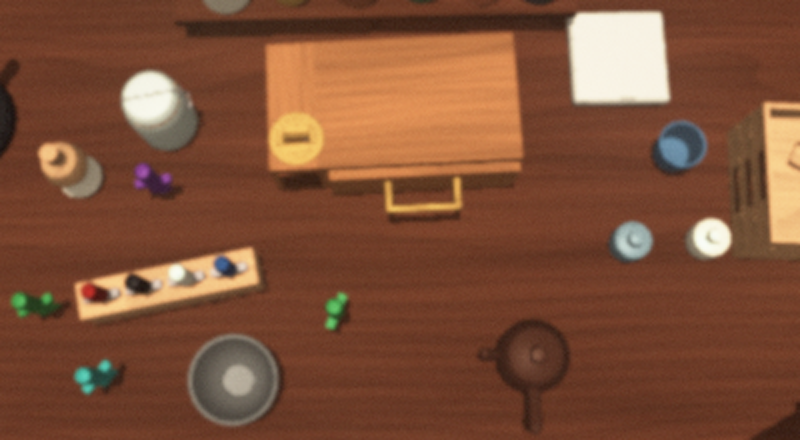

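The top view shows the stand at (168,284 in the zoom) with keys red, black, white and blue from left to right. The cabinet plug is at (296,138) and the grey and white caddies are at (632,240) and (710,237). No green or amber caddy is in sight. I'll move the wrist over the cabinet first.

```bash
python3 -c "
from h import *
dp([600,20,330],1.57)"
```

```text
dp [ 566.5 -526.1 -122.8] yaw 0.3708 turn -1.1992 tcp [ 262.6 -675.5  206.8] t 0.2 j7 -0.08
```

```bash
python3 -m jog '{"targets":[{"fingers":0.3,"dp":[0,0,-60],"turn":0},{"fingers":0.3,"dp":[40,-40,-122],"turn":-0.15},{"fingers":0.3,"dp":[566,-526,-122],"turn":-1.2},{"fingers":0.3,"dp":[566,-526,-122],"turn":-1.2},{"fingers":0.3,"dp":[566,-526,-122],"turn":-1.2},{"fingers":0.3,"dp":[566,-526,-122],"turn":-1.2},{"fingers":0.3,"dp":[566,-526,-122],"turn":-1.2},{"fingers":0.3,"dp":[566,-526,-122],"turn":-1.2}]}' 30
python3 -c "
from h import *
dp([600,20,330],1.57)"
```

```text
t: 1.2
tcp_pos: [444.4, -298.3, 321.8]
orientation: [0.705, 0.709, -0.0, 0.0]
ft_force: [1.5, 0.4, -1.0]
width: 65.4
grasp_force: 0.0
dp [317.6 157.1  -8.3] yaw 1.5754 turn 0.0054 tcp [ 444.4 -298.3  321.8] t 1.2 j7 0.35
```

```bash
python3 -m jog '{"targets":[{"fingers":0.3,"dp":[318,157,-8],"turn":0.005},{"fingers":0.3,"dp":[318,157,-8],"turn":0.005},{"fingers":0.3,"dp":[318,157,-8],"turn":0.005},{"fingers":0.3,"dp":[318,157,-8],"turn":0.005},{"fingers":0.3,"dp":[318,157,-8],"turn":0.005},{"fingers":0.3,"dp":[318,157,-8],"turn":0.005},{"fingers":0.3,"dp":[318,157,-8],"turn":0.005},{"fingers":0.3,"dp":[318,157,-8],"turn":0.005}]}'
python3 - <<'E'
from h import *
I,K,D,T=cam("wrist"); np.savez("w1.npz",I=I,K=K,D=D,T=T)
cv2.imwrite("pics/w1.png",I)
dp([437,350,300],1.754)
E
```

```text
t: 2.2
tcp_pos: [600.5, 17.1, 329.2]
orientation: [0.709, 0.705, -0.001, -0.0]
ft_force: [-0.1, -1.3, -0.0]
width: 65.0
grasp_force: 0.0
dp [ 332.5 -165.5   29.2] yaw 1.5644 turn -0.1896 tcp [600.4  16.5 329.4] t 2.25 j7 -0.33
```

View pics/w1.png

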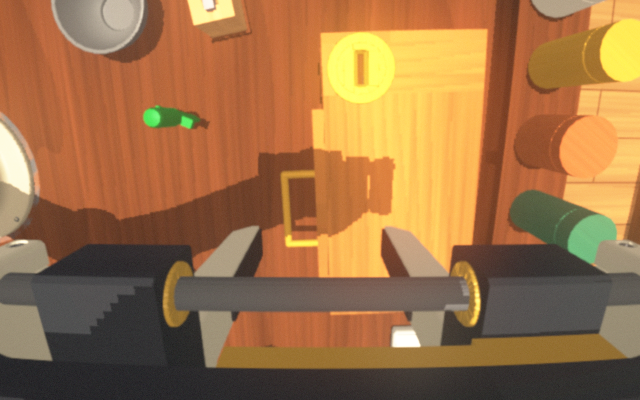

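Wrist view: plug centre (361,68) with its slot along the image column, handle bar at column 287, rows 173–245, and the green look-alike at (170,118). Next I'll measure the plug, slot and cabinet yaw, then go to the stand.

```bash
python3 - <<'E'
from h import *
d=np.load("w1.npz"); I,K,D,T=[d[k] for k in "IKDT"]
H=cv2.cvtColor(I,cv2.COLOR_BGR2HSV)
print(H[50,345],H[68,361],H[150,420],H[210,287],H[60,420])
# plug: hue more yellow than wood
m=cv2.inRange(H,(22,120,120),(35,255,255)); m[:20]=0;m[115:]=0;m[:,:320]=0;m[:,410:]=0
c=max(cv2.findContours(m,cv2.RETR_EXTERNAL,cv2.CHAIN_APPROX_NONE)[0],key=cv2.contourArea)
h=cv2.convexHull(c)[:,0,:]; P=toplane(h,K,D,T,114)[:,:2]
(cx,cy),rad=cv2.minEnclosingCircle(np.float32(P)); e=cv2.fitEllipse(np.float32(P)); print("plug",(cx,cy),rad,e)
# slot
s=cv2.inRange(H,(0,0,0),(179,255,150))[48:90,345:378]
c=max(cv2.findContours(s,cv2.RETR_EXTERNAL,cv2.CHAIN_APPROX_NONE)[0],key=cv2.contourArea)[:,0,:]+[345,48]
print("slot",cv2.minAreaRect(np.float32(toplane(c,K,D,T,114)[:,:2])))
# cabinet rear edge and left edge in saturation/value
g=I[:,:,2].astype(int)
rows=np.arange(40,200,4)
e=[(480+np.argmax(-np.diff(g[y,480:497])) +.5,y) for y in rows]
P=toplane(np.array(e),K,D,T,112)[:,:2]; vx,vy,x0,y0=cv2.fitLine(np.float32(P),cv2.DIST_HUBER,0,.01,.01).ravel()
print("rear edge x",x0,y0,"yaw",np.arctan2(vy,vx)%np.pi-np.pi/2)
m=cv2.inRange(H,(20,120,100),(35,255,255)); m[:170]=0;m[250:]=0;m[:,:275]=0;m[:,312:]=0
bar=[]
for y in range(182,238,3):
    xs=np.where(m[y])[0]
    if len(xs): bar.append((xs.mean(),y,len(xs)))
bar=np.array(bar); P=toplane(bar[:,:2],K,D,T,76)[:,:2]; vx,vy,x0,y0=cv2.fitLine(np.float32(P),cv2.DIST_HUBER,0,.01,.01).ravel()
print("bar",x0,y0,"yaw",np.arctan2(vy,vx)%np.pi-np.pi/2,bar[:,2])
ys=np.where(m[:,282:293].any(1))[0]; print("bar ends",toplane([(287,ys[0]),(287,ys[-1])],K,D,T,77))
E
python3 -m jog '{"targets":[{"fingers":0.3,"dp":[332,-165,29],"turn":-0.19},{"fingers":0.3,"dp":[332,-165,29],"turn":-0.19},{"fingers":0.3,"dp":[332,-165,29],"turn":-0.19},{"fingers":0.3,"dp":[332,-165,29],"turn":-0.19},{"fingers":0.3,"dp":[332,-165,29],"turn":-0.19},{"fingers":0.3,"dp":[332,-165,29],"turn":-0.19},{"fingers":0.3,"dp":[332,-165,29],"turn":-0.19},{"fingers":0.3,"dp":[332,-165,29],"turn":-0.19}]}'
python3 - <<'E'
from h import *
I,K,D,T=cam("wrist"); np.savez("w2.npz",I=I,K=K,D=D,T=T)
cv2.imwrite("pics/w2.png",I)
E
```

```text
[ 30 145 255] [ 16 184 231] [ 22 159 255] [ 18 183 199] [ 21 164 255]
plug (654.6790771484375, 126.83655548095703) 64.65509796142578 ((664.8999633789062, 129.54998779296875), (101.53089141845703, 143.8421173095703), 79.67640686035156)
t: 3.25
tcp_pos: [438.3, 349.1, 300.5]
orientation: [0.639, 0.769, -0.0, 0.0]
ft_force: [0.2, -0.4, 0.7]
width: 65.4
grasp_force: 0.0Traceback (most recent call last):
  File "<stdin>", line 12, in <module>
ValueError: max() iterable argument is empty
```

View pics/w2.png

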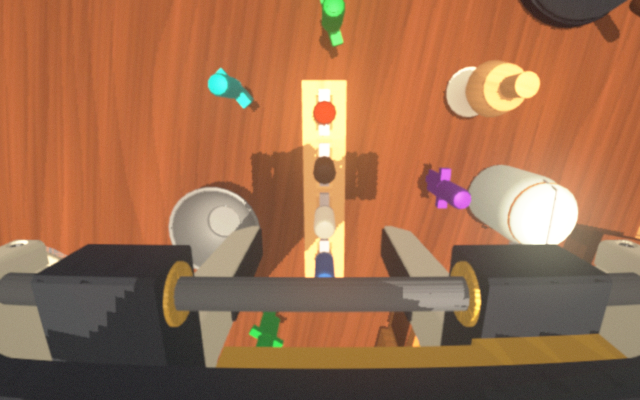

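Wrist view over the stand: red grip top at (324,112), black (324,170), white (324,220) and blue (324,262). The stand's top edge is at row 80 and its sides at columns 302 and 346.

Run:
```python
from h import *
d=np.load("w1.npz"); I,K,D,T=[d[k] for k in "IKDT"]
H=cv2.cvtColor(I,cv2.COLOR_BGR2HSV); g=I[:,:,1].astype(int)
m=cv2.inRange(H,(26,100,120),(38,255,255)); m[:20]=0;m[115:]=0;m[:,:320]=0;m[:,410:]=0
c=max(cv2.findContours(m,cv2.RETR_EXTERNAL,cv2.CHAIN_APPROX_NONE)[0],key=cv2.contourArea)
P=toplane(cv2.convexHull(c)[:,0,:],K,D,T,114)[:,:2]
print("plug",cv2.fitEllipse(np.float32(P)),cv2.boundingRect(c))
s=cv2.inRange(H,(0,0,0),(24,255,255)); s[:45]=0;s[95:]=0;s[:,:345]=0;s[:,378:]=0
c=max(cv2.findContours(s,cv2.RETR_EXTERNAL,cv2.CHAIN_APPROX_NONE)[0],key=cv2.contourArea)
print("slot",cv2.minAreaRect(np.float32(toplane(c[:,0,:],K,D,T,114)[:,:2])),cv2.boundingRect(c))
e=np.array([(480+np.argmin(np.diff(g[y,480:500]))+.5,y) for y in range(40,200,4)])
def line(P,t):
    vx,vy,x0,y0=cv2.fitLine(np.float32(P[:,:2]),cv2.DIST_HUBER,0,.01,.01).ravel(); print(t,x0,y0,"dir",(np.arctan2(vy,vx)%np.pi).round(4))
line(toplane(e,K,D,T,112),"rear")
e=np.array([(276+np.argmax(np.diff(g[y,276:287]))+.5,y) for y in range(185,236,3)]); f=np.array([(286+np.argmin(np.diff(g[y,286:300]))+.5,y) for y in range(185,236,3)])
line(toplane((e+f)/2,K,D,T,76),"bar"); print((f-e)[:,0])
col=I[165:255,287].sum(1).astype(int) if 0 else g[165:255,285:290].mean(1); print("ends",165+np.argmax(np.diff(col)),165+np.argmin(np.diff(col)))
print(toplane([(287,172),(287,246)],K,D,T,77))
d=np.load("w2.npz"); I,K,D,T=[d[k] for k in "IKDT"]
H=cv2.cvtColor(I,cv2.COLOR_BGR2HSV); g=I[:,:,1].astype(int)
rows=[r_ for r_ in range(90,250,3) if not 150<r_<200]
L=np.array([(295+np.argmax(np.diff(g[y,295:312]))+.5,y) for y in rows]); Rr=np.array([(336+np.argmin(np.diff(g[y,336:356]))+.5,y) for y in rows])
line(toplane(L,K,D,T,78),"L"); line(toplane(Rr,K,D,T,78),"R")
t=np.array([(x,72+np.argmax(np.diff(g[72:92,x]))+.5) for x in range(306,342,3)]); line(toplane(t,K,D,T,78),"end")
def blob(m,z,t):
    c=max(cv2.findContours(m,cv2.RETR_EXTERNAL,cv2.CHAIN_APPROX_NONE)[0],key=cv2.contourArea); (u,v),ra=cv2.minEnclosingCircle(c); print(t,(u,v),ra,cv2.boundingRect(c),toplane((u,v),K,D,T,z)[0].round(1))
z=np.zeros_like(H[:,:,0]); 
red=cv2.inRange(H,(0,200,60),(8,255,255)); red[:, :308]=0;red[:,340:]=0;red[:95]=0;red[130:]=0; blob(red,146,"red")
bk=cv2.inRange(H,(0,0,0),(179,255,70)); bk[:,:308]=0;bk[:,340:]=0;bk[:150]=0;bk[190:]=0; blob(bk,146,"black")
print(T[:3,3])
```

```text
plug ((645.3762817382812, 135.1802520751953), (77.06959533691406, 77.4864501953125), 80.49649047851562) (327, 33, 68, 70)
slot ((645.4262084960938, 135.1927490234375), (39.21751403808594, 15.381901741027832), 89.17224884033203) (354, 50, 15, 37)
rear 792.4558 89.39057 dir 1.6319
bar 550.91156 -42.955906 dir 1.5976
[8. 7. 7. 7. 7. 8. 7. 7. 7. 7. 7. 7. 7. 7. 7. 6. 6.]
ends 170 246
[[553.93989861   9.08593524  77.        ]
 [550.52716028 -97.11809507  77.        ]]
L 416.18994 338.66187 dir 1.7596
R 469.3832 340.47852 dir 1.7553
end 422.51624 454.5015 dir 0.1835
red (325.0, 120.0) 9.999999747378752e-05 (325, 120, 1, 1) [430.1 410.1 146. ]Traceback (most recent call last):
  File "<stdin>", line 29, in <module>
  File "<stdin>", line 26, in blob
ValueError: max() iterable argument is empty
```

Run:
```python
from h import *
d=np.load("w2.npz"); I,K,D,T=[d[k] for k in "IKDT"]
H=cv2.cvtColor(I,cv2.COLOR_BGR2HSV)
c=np.array([445.5,326.7]);u=np.array([-.185,.983])
for n,a in zip("red black white blue".split(),(93,31,-31,-93)):
    p=c+a*u; q=proj([[*p,146],[*p,78]],K,D,T); x,y=q[0].round().astype(int); print(n,p,q.round(1).tolist(),H[y,x],I[y,x])
for v in (104,112,120): print(H[v,312:338:3].tolist())
big=cv2.resize(I[75:275,280:370],None,fx=3,fy=3,interpolation=cv2.INTER_CUBIC)
dd=np.load("w1.npz"); b2=cv2.resize(dd["I"][20:260,260:500],None,fx=2.1,fy=2.5,interpolation=cv2.INTER_CUBIC)
o=np.zeros((600,800,3),np.uint8);o[:600,:270]=big;o[:600,280:784]=b2;cv2.imwrite("pics/z2.png",o)
```

```text
red [428.295 418.119] [[324.7, 111.6], [324.0, 111.8]] [  8 203 255] [ 52 105 255]
black [439.765 357.173] [[324.7, 173.4], [324.1, 163.5]] [ 11 129 119] [ 59  81 119]
white [451.235 296.227] [[324.7, 230.1], [324.1, 211.6]] [ 20  48 246] [200 231 246]
blue [462.705 235.281] [[324.7, 281.8], [324.1, 256.1]] [ 13  68 117] [ 86  99 117]
[[30, 63, 255], [26, 102, 255], [7, 193, 244], [8, 199, 254], [7, 199, 254], [7, 198, 254], [7, 193, 247], [24, 114, 255], [30, 64, 255]]
[[24, 109, 255], [7, 195, 252], [7, 197, 253], [7, 195, 255], [8, 203, 255], [7, 196, 255], [7, 200, 254], [7, 196, 253], [23, 118, 255]]
[[29, 73, 255], [13, 153, 229], [7, 197, 240], [7, 201, 253], [7, 194, 254], [7, 195, 253], [7, 189, 248], [22, 120, 254], [30, 61, 255]]
```

View pics/z2.png

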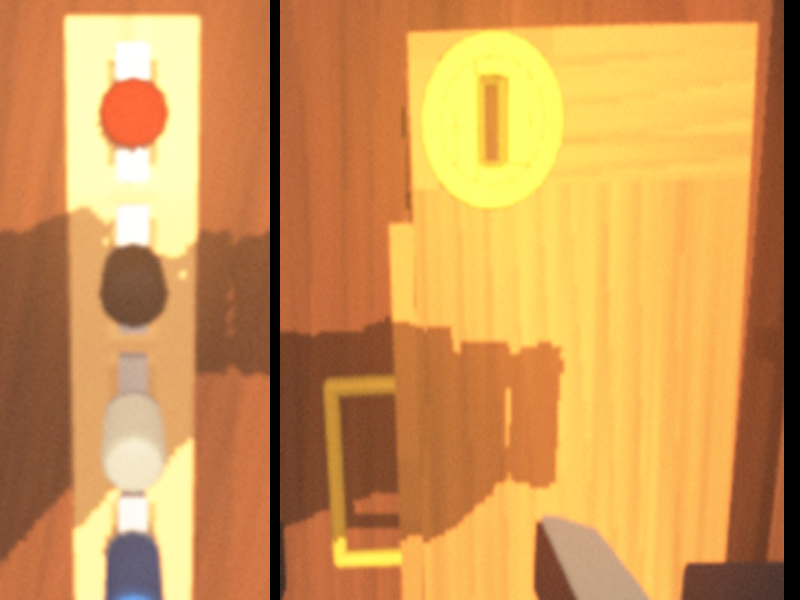

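Crop: the red grip top is at (324.3,112.7) and black at (324.3,172.7), both within a pixel of the stand-model prediction. The cabinet corners are at (321,33) and (487,29), and the slot runs along the image column.

Run:
```python
from h import *
d=np.load("w1.npz"); I,K,D,T=[d[k] for k in "IKDT"]
g=I[:,:,1].astype(int)
def line(P,t):
    vx,vy,x0,y0=cv2.fitLine(np.float32(P[:,:2]),cv2.DIST_HUBER,0,.01,.01).ravel(); print(t,x0,y0,"dir",(np.arctan2(vy,vx)%np.pi).round(4))
t=np.array([(x,24+np.argmax(np.diff(g[24:40,x]))+.5) for x in list(range(325,340,3))+list(range(385,484,3))]); line(toplane(t,K,D,T,112),"left")
t=np.array([(312+np.argmax(np.diff(g[y,312:330]))+.5,y) for y in list(range(38,50,2))+list(range(88,106,2))]); print(t[:,0]);line(toplane(t,K,D,T,112),"front")
P=toplane([(321,33.2),(487.1,28.8)],K,D,T,112); print(P)
for y in (55,60,65,70,75,80): print(I[y,348:375,1].tolist())
# red grasp
c=np.array([445.5,326.7]);u=np.array([-.185,.983]); p=c+93*u
dp([*p,200],1.757); dp([*p,113],1.757)
```

```text
left 737.53424 178.21822 dir 0.0349
[320.5 320.5 320.5 320.5 320.5 320.5 322.5 322.5 322.5 322.5 322.5 322.5
 322.5 322.5 322.5]
front 600.8654 127.89268 dir 1.6037
[[600.30174102 173.0791018  112.        ]
 [788.88650067 179.57126129 112.        ]]
[255, 255, 255, 255, 254, 247, 224, 211, 206, 175, 153, 147, 145, 148, 150, 170, 197, 209, 212, 202, 220, 251, 254, 254, 254, 254, 254]
[255, 255, 255, 255, 254, 248, 223, 214, 206, 178, 156, 147, 149, 148, 150, 173, 197, 211, 212, 211, 231, 252, 254, 254, 254, 254, 254]
[255, 255, 255, 255, 254, 249, 225, 215, 205, 183, 153, 148, 149, 151, 155, 172, 195, 207, 212, 212, 231, 252, 254, 254, 254, 254, 254]
[255, 255, 255, 255, 254, 248, 223, 212, 206, 182, 152, 149, 152, 150, 153, 168, 195, 207, 209, 212, 230, 252, 254, 254, 254, 254, 254]
[255, 255, 255, 255, 254, 250, 225, 214, 206, 184, 154, 148, 146, 151, 155, 175, 199, 210, 213, 210, 230, 252, 254, 254, 254, 254, 254]
[255, 255, 255, 255, 255, 251, 230, 218, 208, 190, 160, 147, 147, 150, 153, 170, 193, 209, 210, 213, 230, 251, 254, 255, 254, 254, 254]
dp [ 70.3   2.4 100.5] yaw 1.753 turn -0.004 tcp [438.7 348.7 300.6] t 3.3 j7 -0.86
dp [ 70.4   2.3 187.5] yaw 1.753 turn -0.004 tcp [438.7 348.7 300.6] t 3.3 j7 -0.86
```

```bash
python3 -m jog '{"targets":[{"fingers":0.4,"dp":[40,2,50],"turn":-0.004},{"fingers":0.4,"dp":[70,2,90],"turn":-0.004},{"fingers":0.4,"dp":[70,2,140],"turn":-0.004},{"fingers":0.4,"dp":[70,2,175],"turn":-0.004},{"fingers":0.4,"dp":[70,2,188],"turn":-0.004},{"fingers":0.4,"dp":[70,2,188],"turn":-0.004},{"fingers":1,"dp":[70,2,188],"turn":-0.004},{"fingers":1,"dp":[70,2,188],"turn":-0.004}]}' 50
python3 -m jog '{"targets":[{"fingers":1,"dp":[0,0,0],"turn":0},{"fingers":1,"dp":[0,0,0],"turn":0},{"fingers":1,"dp":[0,0,0],"turn":0}]}' 50
python3 -c "
from h import *
dp([428.3,418.1,113],1.757)
print(r.observe()['ft_force'],r.observe()['width'])
dp([645.7,135,260],1.604)"
```

```text
t: 4.3
tcp_pos: [427.3, 420.2, 114.0]
orientation: [0.637, 0.771, 0.001, 0.0]
ft_force: [-0.7, -0.3, -0.7]
width: 40.3
grasp_force: 0.0
t: 4.68
tcp_pos: [426.8, 420.1, 113.0]
orientation: [0.637, 0.771, 0.0, 0.0]
ft_force: [0.5, -1.4, 5.6]
width: 22.9
grasp_force: 49.9
dp [-2.2  1.1  0. ] yaw 1.7598 turn 0.0028 tcp [426.8 420.1 113. ] t 4.675 j7 -1.15
[ 0.45390632 -1.35789921  5.58570715] 22.936333185938693
dp [-321.1  161.5 -146.9] yaw 1.7598 turn 0.1558 tcp [426.8 420.1 113. ] t 4.675 j7 -1.15
```

```bash
python3 -m jog '{"targets":[{"fingers":1,"dp":[0,0,-30],"turn":0},{"fingers":1,"dp":[0,0,-85],"turn":0},{"fingers":1,"dp":[0,0,-140],"turn":0},{"fingers":1,"dp":[-40,20,-150],"turn":0.05},{"fingers":1,"dp":[-321,161,-150],"turn":0.156},{"fingers":1,"dp":[-321,161,-150],"turn":0.156},{"fingers":1,"dp":[-321,161,-150],"turn":0.156},{"fingers":1,"dp":[-321,161,-150],"turn":0.156}]}' 50
python3 -c "
from h import *
dp([646,135,260],1.604)"
```

```text
t: 5.68
tcp_pos: [606.6, 184.1, 262.3]
orientation: [0.695, 0.719, -0.0, -0.0]
ft_force: [1.3, 0.3, -0.8]
width: 22.8
grasp_force: 49.9
dp [-50.4  37.8   2.3] yaw 1.6041 turn 0.0001 tcp [606.6 184.1 262.3] t 5.675 j7 -0.64
```

```bash
python3 -m jog '{"targets":[{"fingers":1,"dp":[-48,38,0],"turn":0},{"fingers":1,"dp":[-48,38,10],"turn":0},{"fingers":1,"dp":[-48,38,40],"turn":0},{"fingers":1,"dp":[-48,38,42],"turn":0},{"fingers":1,"dp":[-48,38,42],"turn":0}]}' 50
python3 - <<'E'
from h import *
dp([646,137,200],1.604)
I,K,D,T=cam("top"); I2,K2,D2,T2=cam("scene")
a=cv2.resize(I[110:190,250:340],(400,356),interpolation=cv2.INTER_CUBIC)
b=cv2.resize(I2[150:270,250:350],(400,480),interpolation=cv2.INTER_CUBIC)
o=np.zeros((480,800,3),np.uint8);o[:356,:400]=a;o[:,400:]=b;cv2.imwrite("pics/z3.png",o)
E
```

```text
t: 6.3
tcp_pos: [645.2, 140.1, 221.0]
orientation: [0.695, 0.719, -0.0, -0.0]
ft_force: [0.3, 0.2, -2.6]
width: 23.2
grasp_force: 49.9
dp [-3.1  0.8 21. ] yaw 1.6049 turn 0.0009 tcp [645.2 140.1 221. ] t 6.3 j7 -0.58
```

View pics/z3.png

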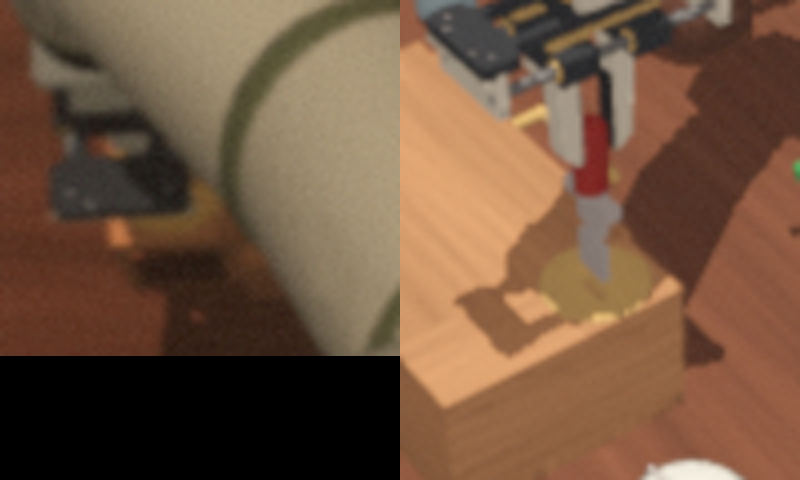

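Top view: the arm hides the plug. Scene view: the red key hangs vertically over the slot, blade tip at about (600,278) in the crop. I'll lower it in stages.

```bash
python3 -m jog '{"targets":[{"fingers":1,"dp":[-2,1,8],"turn":0},{"fingers":1,"dp":[-2,1,14],"turn":0},{"fingers":1,"dp":[-2,1,19],"turn":0},{"fingers":1,"dp":[-2,1,24],"turn":0},{"fingers":1,"dp":[-2,1,28],"turn":0},{"fingers":1,"dp":[-2,1,30],"turn":0}]}' 50
python3 -c "
from h import *
dp([646,137,149],1.604)"
```

```text
t: 7.15
tcp_pos: [646.2, 137.2, 190.2]
orientation: [0.695, 0.719, -0.0, -0.0]
ft_force: [-1.3, 0.4, -0.8]
width: 23.2
grasp_force: 49.9
dp [-0.2 -0.2 41.2] yaw 1.6039 turn -0.0001 tcp [646.2 137.2 190.2] t 7.15 j7 -0.59
```

```bash
python3 -m jog '{"targets":[{"fingers":1,"dp":[0,0,8],"turn":0},{"fingers":1,"dp":[0,0,16],"turn":0},{"fingers":1,"dp":[0,0,24],"turn":0},{"fingers":1,"dp":[0,0,31],"turn":0},{"fingers":1,"dp":[0,0,36],"turn":0},{"fingers":1,"dp":[0,0,39],"turn":0},{"fingers":1,"dp":[0,0,41],"turn":0},{"fingers":1,"dp":[0,0,42],"turn":0}]}' 50
python3 -c "
from h import *
dp([646,137,149],1.604);print(r.observe()['wrist_torque'])"
```

```text
t: 8.15
tcp_pos: [646.7, 137.3, 149.0]
orientation: [0.695, 0.719, 0.0, 0.0]
ft_force: [-3.1, -0.9, 8.6]
width: 23.1
grasp_force: 49.9
dp [-0.3 -0.7  0. ] yaw 1.6037 turn -0.0003 tcp [646.7 137.3 149. ] t 8.15 j7 -0.62
[-0.26529407  0.77723246 -0.0210899 ]
```

```bash
python3 -m jog '{"targets":[{"fingers":1,"dp":[0,-0.2,0],"turn":-0.1},{"fingers":1,"dp":[0,-0.4,0],"turn":-0.2},{"fingers":1,"dp":[0,-0.6,0],"turn":-0.3},{"fingers":1,"dp":[-0.2,-0.9,0],"turn":-0.45},{"fingers":1,"dp":[-0.2,-0.9,0],"turn":-0.45}]}' 50
python3 -c "
from h import *
dp([646,137,149],1.604);print(r.observe()['wrist_torque'],r.observe()['ft_force'])"
```

```text
t: 8.78
tcp_pos: [645.7, 137.0, 149.1]
orientation: [0.518, 0.855, 0.0, 0.0]
ft_force: [-2.2, -0.3, 3.8]
width: 23.2
grasp_force: 49.9
dp [-0.1  0.3  0.1] yaw 2.0526 turn 0.4486 tcp [645.7 137.  149.1] t 8.775 j7 -0.26
[-0.23986647  0.62720332 -0.01821911] [-2.18549298 -0.25601058  3.79988703]
```

```bash
python3 -m jog '{"targets":[{"fingers":1,"dp":[-0.2,-0.3,0],"turn":-0.15},{"fingers":1,"dp":[-0.4,-0.6,0],"turn":-0.3},{"fingers":1,"dp":[-0.6,-0.8,0],"turn":-0.45},{"fingers":1,"dp":[-0.9,-1,0],"turn":-0.6},{"fingers":1,"dp":[-1.2,-1.2,0],"turn":-0.75},{"fingers":1,"dp":[-1.5,-1.3,0],"turn":-0.9},{"fingers":1,"dp":[-1.7,-1.3,0],"turn":-1.05}]}' 50
python3 - <<'E'
from h import *
o=r.observe();print(o['wrist_torque'],o['ft_force'])
I2,K2,D2,T2=cam("scene")
cv2.imwrite("pics/z4.png",cv2.resize(I2[150:270,250:350],(500,600),interpolation=cv2.INTER_CUBIC))
E
```

```text
t: 9.65
tcp_pos: [645.3, 134.7, 149.1]
orientation: [0.019, 1.0, -0.0, 0.0]
ft_force: [-2.6, -1.3, 4.5]
width: 23.2
grasp_force: 49.9
[-0.28927648  0.59738738 -0.06490973] [-2.60069327 -1.25814581  4.47020467]
```

View pics/z4.png

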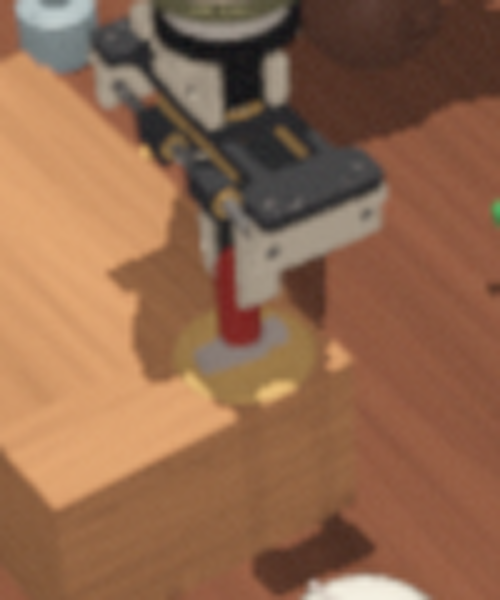

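Scene view: the shoulders now run along the cabinet's x, from (195,360) to (288,325) in the crop. The red key has turned the lock about 1.5 rad with hardly any torque, so red is the right key. I'll push it on to the stop and let go.

```bash
python3 -m jog '{"targets":[{"fingers":1,"dp":[-0.1,0,0],"turn":-0.06},{"fingers":1,"dp":[-0.1,0,0],"turn":-0.1},{"fingers":1,"dp":[-0.1,0,0],"turn":-0.1},{"fingers":0.5,"dp":[-0.1,0,0],"turn":-0.07},{"fingers":0.5,"dp":[-0.1,0,0],"turn":-0.07},{"fingers":0.5,"dp":[-0.1,0,0],"turn":-0.07}]}' 50
python3 -m jog '{"targets":[{"fingers":0.5,"dp":[0,0,-20],"turn":0},{"fingers":0.5,"dp":[0,0,-70],"turn":0},{"fingers":0.65,"dp":[0,0,-90],"turn":0.15}]}'
python3 -c "
from h import *
dp([551,-45,240],1.600)"
```

```text
t: 10.45
tcp_pos: [645.5, 135.0, 148.5]
orientation: [-0.016, 1.0, 0.0, 0.0]
ft_force: [-0.6, 0.7, -0.1]
width: 45.5
grasp_force: 0.0
t: 10.82
tcp_pos: [646.2, 136.0, 242.5]
orientation: [0.06, 0.998, 0.001, 0.002]
ft_force: [-0.8, -1.0, 0.3]
width: 40.6
grasp_force: 0.0
dp [  72.8 -191.2    1.8] yaw 3.0211 turn 1.4211 tcp [646.2 136.  242.5] t 10.825 j7 0.63
```

```bash
python3 -m jog '{"targets":[{"fingers":0.68,"dp":[20,-50,0],"turn":0.18},{"fingers":0.68,"dp":[40,-100,0],"turn":0.36},{"fingers":0.68,"dp":[60,-150,0],"turn":0.54},{"fingers":0.68,"dp":[73,-191,0],"turn":0.72},{"fingers":0.68,"dp":[73,-191,0],"turn":0.9},{"fingers":0.68,"dp":[73,-191,0],"turn":1.08},{"fingers":0.68,"dp":[73,-191,0],"turn":1.26},{"fingers":0.68,"dp":[73,-191,0],"turn":1.42}]}'
python3 - <<'E'
from h import *
I,K,D,T=cam("wrist"); np.savez("w3.npz",I=I,K=K,D=D,T=T)
cv2.imwrite("pics/w3.png",I)
dp([551,-45,70],1.600)
E
```

```text
t: 11.82
tcp_pos: [550.8, -45.7, 240.0]
orientation: [0.697, 0.717, 0.001, 0.0]
ft_force: [0.8, -0.6, -0.8]
width: 29.8
grasp_force: 0.0
dp [  0.5  -0.2 170.1] yaw 1.5916 turn -0.0084 tcp [550.9 -45.5 240.1] t 11.875 j7 -0.32
```

View pics/w3.png

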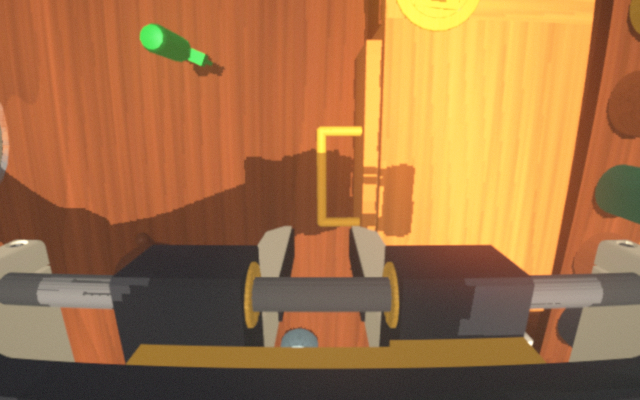

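Wrist view: the handle bar is at column 322, rows 130–222, centred between the fingers (292 and 352). I'll lower and grip it.

```bash
python3 -m jog '{"targets":[{"fingers":0.68,"dp":[0,0,50],"turn":0},{"fingers":0.68,"dp":[0,0,100],"turn":0},{"fingers":0.68,"dp":[0,0,130],"turn":0},{"fingers":0.68,"dp":[0,0,150],"turn":0},{"fingers":0.68,"dp":[0,0,168],"turn":0},{"fingers":0.68,"dp":[0,0,170],"turn":0},{"fingers":1,"dp":[0,0,170],"turn":0},{"fingers":1,"dp":[0,0,170],"turn":0}]}' 30
python3 -m jog '{"targets":[{"fingers":1,"dp":[0,0,0],"turn":0},{"fingers":1,"dp":[0,-3,0],"turn":0},{"fingers":1,"dp":[0,-8,0],"turn":0},{"fingers":1,"dp":[0,-16,0],"turn":0}]}' 30
```

```text
t: 12.88
tcp_pos: [551.0, -46.2, 69.5]
orientation: [0.695, 0.719, 0.0, 0.001]
ft_force: [0.6, -0.7, 0.9]
width: 14.3
grasp_force: 0.0
t: 13.38
tcp_pos: [533.9, -46.7, 68.6]
orientation: [0.695, 0.719, -0.0, -0.0]
ft_force: [0.5, 0.4, -0.1]
width: 0.5
grasp_force: 0.0
```

Run:
```python
from h import *
print(r.observe()['ft_force'],r.observe()['width'])
I2,K2,D2,T2=cam("scene");I,K,D,T=cam("top")
print(proj([[551,-45,77],[551,5,77],[551,-95,77],[534,-46,55]],K2,D2,T2)-[200,120])
a=cv2.resize(I2[120:245,200:360],(800,600),interpolation=cv2.INTER_CUBIC)
cv2.imwrite("pics/z5.png",a)
cv2.imwrite("pics/z5t.png",I)
```

```text
[ 0.49665019  0.41667176 -0.09768992] 0.49050308758104255
[[ 93.88849616  64.05286915]
 [102.5110811   72.44926565]
 [ 85.61382857  55.9939221 ]
 [ 98.63392059  67.40945645]]
```

View pics/z5.png

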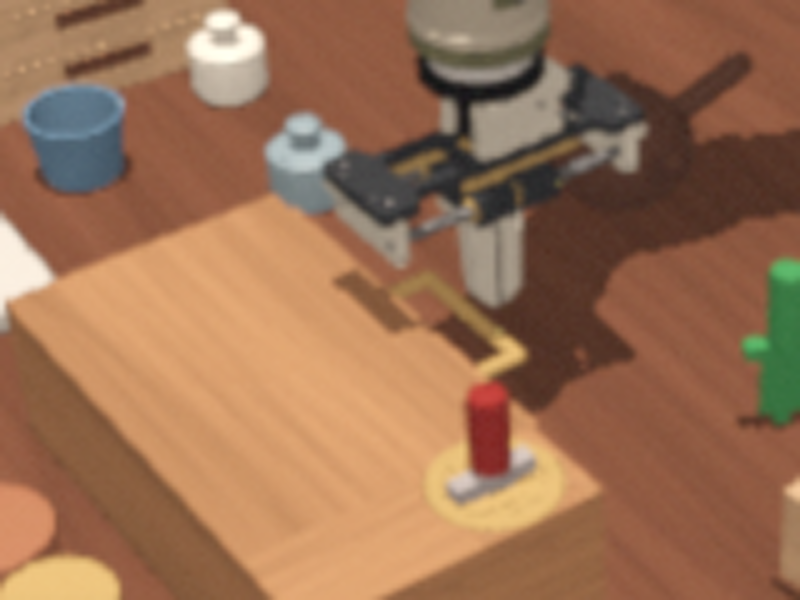

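Run:
```python
from h import *
c=r.capture("wrist");K=np.array(c["intrinsics"]);D=np.array(c["D"]);T=np.array(c["tool_from_camera"])
for z in (-20,0,14,30): print(z,proj([[0,-15,z],[0,15,z],[8,15,z],[8,33,z],[-8,15,z]],K,D,T).round(0).tolist())
I2,K2,D2,T2=cam("scene")
for z in (55,62,70,78,85): print(z,((proj([[534,-46,z]],K2,D2,T2)-[200,120])*5).round(0).tolist())
for x in (541,551,561): print(x,((proj([[x,5,72],[x,-95,72]],K2,D2,T2)-[200,120])*5).round(0).tolist())
cv2.imwrite("pics/w4.png",c["pixels"])
```

```text
-20 [[294.0, 249.0], [352.0, 249.0], [352.0, 234.0], [387.0, 234.0], [351.0, 263.0]]
0 [[296.0, 235.0], [349.0, 235.0], [349.0, 222.0], [380.0, 222.0], [348.0, 248.0]]
14 [[298.0, 227.0], [347.0, 227.0], [347.0, 214.0], [376.0, 214.0], [346.0, 239.0]]
30 [[300.0, 219.0], [345.0, 219.0], [345.0, 207.0], [372.0, 207.0], [345.0, 230.0]]
55 [[493.0, 337.0]]
62 [[493.0, 328.0]]
70 [[492.0, 318.0]]
78 [[492.0, 308.0]]
85 [[491.0, 300.0]]
541 [[527.0, 363.0], [442.0, 281.0]]
551 [[513.0, 369.0], [429.0, 286.0]]
561 [[499.0, 375.0], [415.0, 292.0]]
```

View pics/w4.png

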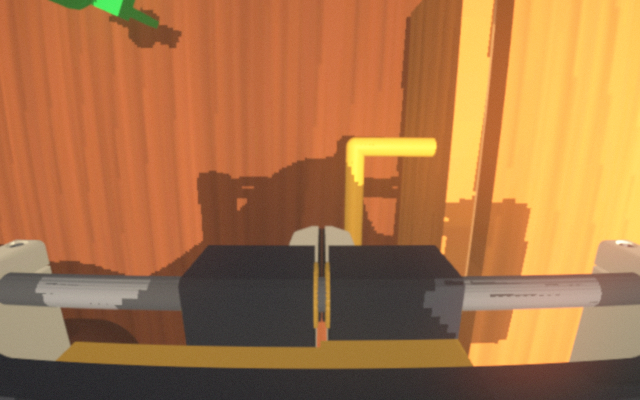

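Wrist view: the closed fingers are at columns 290–355, on the robot side of the bar. The bar is at column 355 with its corner at (355,147). I'll triangulate that corner across the views.

Run:
```python
from h import *
d=np.load("w3.npz"); K,D,T3=[d[k] for k in "KDT"]
o=r.observe();T4=np.eye(4);T4[:3,:3]=R.from_quat(o["orientation"]).as_matrix();T4[:3,3]=o["tcp_pos"]
c=r.capture("scene");K2=np.array(c["intrinsics"]);D2=np.array(c["D"]);T2=np.eye(4);T2[:3,:3]=R.from_quat(c["orientation"]).as_matrix();T2[:3,3]=c["xyz"]
T4=T4@np.array(r.capture("wrist")["tool_from_camera"])
V=[((322,131),K,D,T3),((355,147),K,D,T4),((200+518/5,120+352/5),K2,D2,T2)]
def ray(v): 
    p=toplane(v[0],*v[1:],0)[0]; q=v[3][:3,3]; return q,(p-q)/np.linalg.norm(p-q)
def tri(vs):
    A=np.zeros((3,3));b=np.zeros(3)
    for v in vs:
        q,n=ray(v);M=np.eye(3)-np.outer(n,n);A+=M;b+=M@q
    return np.linalg.solve(A,b)
print(tri(V),tri(V[:2]),tri([V[0],V[2]]),tri(V[1:]))
for v in V: print(toplane(v[0],*v[1:],72)[0],toplane(v[0],*v[1:],77)[0])
```

```text
[548.55822942   5.68871027  84.35184645] [549.82187573   4.37358458  70.61132954] [548.70805617   5.76800741  84.51236031] [547.95256836   5.98370302  84.39326108]
[549.82160693   4.4628452   72.        ] [549.79185779   4.7195761   77.        ]
[549.66503405   4.48970629  72.        ] [549.12877838   4.97261009  77.        ]
[539.83522702  -6.64744283  72.        ] [542.97578244  -1.40537214  77.        ]
```

```bash
python3 -m jog '{"targets":[{"fingers":1,"dp":[0,0,-6],"turn":0},{"fingers":1,"dp":[0,8,-6],"turn":0},{"fingers":1,"dp":[0,17,-6],"turn":0},{"fingers":1,"dp":[0,17,-3],"turn":0},{"fingers":1,"dp":[0,17,0],"turn":0}]}' 30
python3 -m jog '{"targets":[{"fingers":1,"dp":[0,0,1.5],"turn":0},{"fingers":1,"dp":[0,0,3],"turn":0}]}' 30
python3 -m jog '{"targets":[{"fingers":1,"dp":[0,0,1.5],"turn":0},{"fingers":1,"dp":[0,0,3],"turn":0}]}' 30
```

```text
t: 14.3
tcp_pos: [551.2, -46.1, 68.1]
orientation: [0.695, 0.719, -0.0, -0.0]
ft_force: [0.2, 0.1, -1.1]
width: 0.1
grasp_force: 0.0
t: 14.55
tcp_pos: [551.1, -46.2, 65.7]
orientation: [0.695, 0.719, -0.0, -0.0]
ft_force: [-3.0, -0.3, 16.2]
width: 0.4
grasp_force: 8.4
t: 14.8
tcp_pos: [551.2, -46.2, 65.1]
orientation: [0.695, 0.719, -0.0, 0.001]
ft_force: [-13.1, -0.6, 51.3]
width: 0.4
grasp_force: 25.1
```

```bash
python3 -m jog '{"targets":[{"fingers":0.68,"dp":[0,0,-10],"turn":0},{"fingers":0.68,"dp":[0,0,-14],"turn":0},{"fingers":0.68,"dp":[0,0,-14],"turn":0},{"fingers":0.68,"dp":[0,0,-14],"turn":0},{"fingers":0.68,"dp":[0,0,-14],"turn":0},{"fingers":0.68,"dp":[0,0,-7],"turn":0}]}' 30
python3 -c "
from h import *
dp([551.3,-46,55],1.600);print(r.observe()['width'],r.observe()['ft_force'])"
```

```text
t: 15.55
tcp_pos: [551.6, -46.1, 69.4]
orientation: [0.695, 0.719, 0.0, 0.0]
ft_force: [-0.1, -0.7, -0.9]
width: 30.0
grasp_force: 0.0
dp [ 0.2 -0.3 14.4] yaw 1.6037 turn 0.0037 tcp [551.6 -46.1  69.4] t 15.55 j7 -0.52
30.011529057575327 [-0.10229671 -0.67189783 -0.88012915]
```

```bash
python3 -m jog '{"targets":[{"fingers":0.68,"dp":[0,0,5],"turn":0},{"fingers":0.68,"dp":[0,0,10],"turn":0},{"fingers":0.68,"dp":[0,0,14],"turn":0},{"fingers":1,"dp":[0,0,14],"turn":0},{"fingers":1,"dp":[0,0,14],"turn":0},{"fingers":1,"dp":[0,0,14],"turn":0},{"fingers":1,"dp":[0,0,14],"turn":0}]}' 30
```

```text
t: 16.42
tcp_pos: [551.0, -46.2, 55.7]
orientation: [0.695, 0.719, -0.0, -0.0]
ft_force: [-2.2, 1.1, 2.3]
width: 9.0
grasp_force: 30.0
```

```bash
python3 -m jog '{"targets":[{"fingers":1,"dp":[0,-5,0],"turn":0},{"fingers":1,"dp":[0,-15,0],"turn":0},{"fingers":1,"dp":[0,-35,0],"turn":0},{"fingers":1,"dp":[0,-60,0],"turn":0},{"fingers":1,"dp":[0,-85,0],"turn":0},{"fingers":1,"dp":[0,-105,0],"turn":0},{"fingers":1,"dp":[0,-118,0],"turn":0},{"fingers":1,"dp":[0,-122,0],"turn":0}]}' 30
python3 -m jog '{"targets":[{"fingers":1,"dp":[0,-5,0],"turn":0},{"fingers":1,"dp":[0,-10,0],"turn":0},{"fingers":1,"dp":[0,-13,0],"turn":0},{"fingers":1,"dp":[0,-13,0],"turn":0}]}' 30
```

```text
t: 17.42
tcp_pos: [428.8, -50.0, 55.7]
orientation: [0.695, 0.719, -0.0, -0.0]
ft_force: [2.4, 0.9, -4.6]
width: 8.7
grasp_force: 30.0
t: 17.92
tcp_pos: [416.1, -50.5, 55.6]
orientation: [0.695, 0.719, -0.0, -0.0]
ft_force: [-0.5, 3.4, 1.2]
width: 8.9
grasp_force: 30.0
```

```bash
python3 -m jog '{"targets":[{"fingers":0.68,"dp":[0,0,0],"turn":0},{"fingers":0.68,"dp":[0,0,0],"turn":0},{"fingers":0.68,"dp":[0,0,-30],"turn":0},{"fingers":0.68,"dp":[0,0,-90],"turn":0},{"fingers":0.68,"dp":[0,0,-150],"turn":0},{"fingers":0.6,"dp":[-40,20,-195],"turn":0},{"fingers":0.6,"dp":[-100,40,-195],"turn":0},{"fingers":0.6,"dp":[-160,60,-195],"turn":0}]}' 30
python3 -c "
from h import *
dp([504,-475,260],1.600)"
```

```text
t: 18.92
tcp_pos: [481.4, -208.9, 251.7]
orientation: [0.695, 0.719, -0.0, 0.001]
ft_force: [0.2, 1.1, 0.5]
width: 37.1
grasp_force: 0.0
dp [-266.7   13.9   -7.8] yaw 1.6034 turn 0.0034 tcp [ 481.4 -208.9  251.7] t 18.925 j7 0.02
```

```bash
python3 -m jog '{"targets":[{"fingers":0.6,"dp":[-60,3,-8],"turn":0},{"fingers":0.6,"dp":[-120,6,-8],"turn":0},{"fingers":0.6,"dp":[-180,9,-8],"turn":0},{"fingers":0.6,"dp":[-240,12,-8],"turn":0},{"fingers":0.6,"dp":[-267,14,-8],"turn":0},{"fingers":0.6,"dp":[-267,14,-8],"turn":0},{"fingers":0.6,"dp":[-267,14,-8],"turn":0}]}' 30
python3 - <<'E'
from h import *
dp([504,-475,260],1.600)
I,K,D,T=cam("wrist"); np.savez("w5.npz",I=I,K=K,D=D,T=T)
It,Kt,Dt,Tt=cam("top")
o=np.zeros((600,800,3),np.uint8); o[:400,:640]=I; o[400:,:400]=It[100:300,200:600]; o[400:,400:]=cam("scene")[0][100:300,150:550]
cv2.imwrite("pics/w5.png",o)
E
```

```text
t: 19.8
tcp_pos: [503.7, -471.7, 258.3]
orientation: [0.695, 0.719, 0.0, -0.001]
ft_force: [-0.7, -0.1, 0.1]
width: 37.2
grasp_force: 0.0
dp [-3.3  0.2 -1.7] yaw 1.6046 turn 0.0046 tcp [ 503.7 -471.7  258.3] t 19.8 j7 0.39
```

View pics/w5.png

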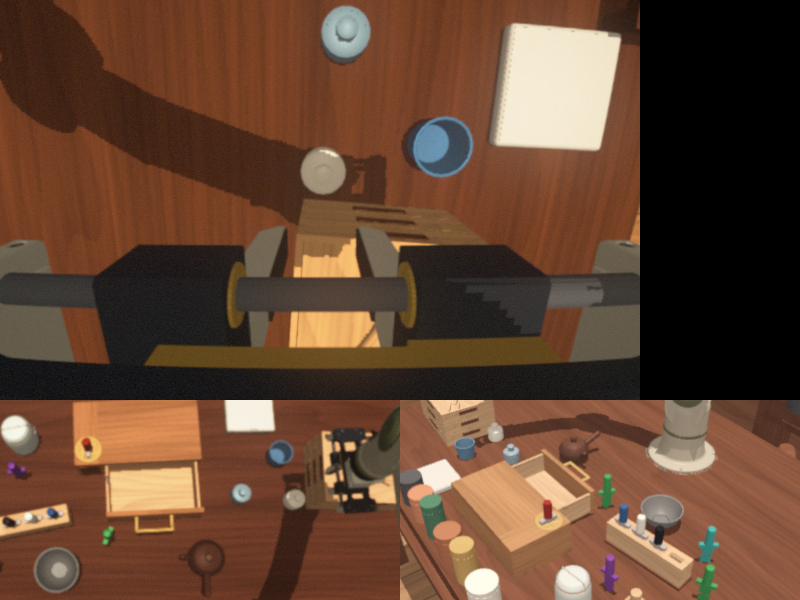

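The drawer is fully out and empty. In the wrist view the grey caddy's knob is at (347,28) and the white caddy is at (324,170) beside the basket. No green or amber caddy is in any view.

Run:
```python
from h import *
d=np.load("w5.npz"); I,K,D,T=[d[k] for k in "IKDT"]
H=cv2.cvtColor(I,cv2.COLOR_BGR2HSV)
def body(x0,x1,y0,y1,m,t):
    c=max(cv2.findContours(m[y0:y1,x0:x1].copy(),cv2.RETR_EXTERNAL,cv2.CHAIN_APPROX_NONE)[0],key=cv2.contourArea)
    h=cv2.convexHull(c)[:,0,:]+[x0,y0]; h=h[(h[:,1]>2)]
    e=cv2.fitEllipse(np.float32(h)); P=toplane(h,K,D,T,40)
    print(t,e,"body@40",cv2.fitEllipse(np.float32(P[:,:2])))
    return e[0]
def knob(cx,cy,t):
    g=cv2.resize(I[max(cy-26,0):cy+26,cx-26:cx+26],None,fx=8,fy=8,interpolation=cv2.INTER_CUBIC)
    return g
print(H[34,330],H[170,310],H[100,350],H[190,350])
mg=cv2.inRange(H,(85,30,60),(110,255,255)); body(310,380,0,70,mg,"grey")
mw=cv2.inRange(H,(0,0,90),(179,115,255)); body(290,355,140,200,mw,"white")
for t,p in (("gknob",(347,28)),("wknob",(323,163))): print(t,toplane(p,K,D,T,66)[0])
o=np.zeros((416,840,3),np.uint8);a=knob(346,34,"");b=knob(324,170,"");o[:a.shape[0],:416]=a;o[:b.shape[0],420:836]=b
cv2.imwrite("pics/k.png",cv2.resize(o,(798,395)))
```

```text
[ 84  29 185] [ 18  62 165] [  9 169 125] [ 12 170  84]
grey ((350.376708984375, 21.074687957763672), (22.590476989746094, 27.20459747314453), 65.58087158203125) body@40 ((529.8397827148438, -301.23651123046875), (23.994707107543945, 30.107196807861328), 109.770751953125)
white ((322.79400634765625, 170.53456115722656), (46.001983642578125, 48.18107223510742), 176.9700164794922) body@40 ((504.876953125, -472.2229919433594), (56.49360656738281, 59.86493682861328), 4.738806247711182)
gknob [ 524.71063858 -314.91164639   66.        ]
wknob [ 504.51173056 -458.54212006   66.        ]
```

View pics/k.png

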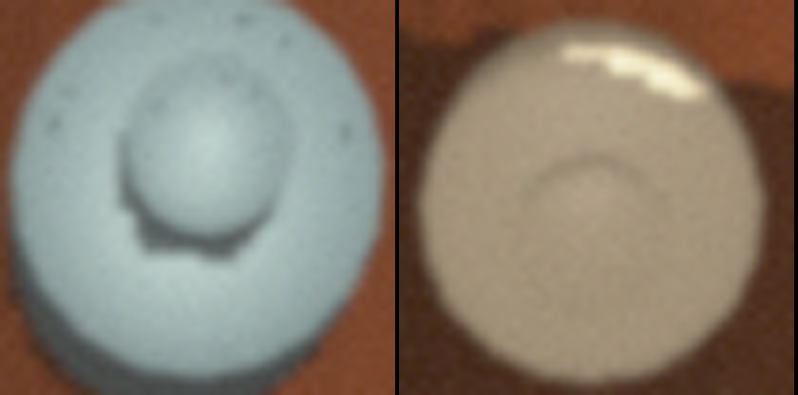

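The crop puts the grey knob centre at (347.6,27.1) and the white knob at (323.8,175). The grey caddy has been nudged since the first view. Before going down on white I'll check the basket's height.

Run:
```python
from h import *
d=np.load("w5.npz"); I,K,D,T=[d[k] for k in "IKDT"]
print("w",toplane((323.8,174.9),K,D,T,66)[0],"g",toplane((347.6,27.1),K,D,T,66)[0])
H=cv2.cvtColor(I,cv2.COLOR_BGR2HSV)
print([(v,H[v,335].tolist()) for v in range(194,246,3)])
print("basket bottom",[toplane((335,v),K,D,T,0)[0].round(0).tolist() for v in (200,206)])
for z in (60,80,100,120): print(z,toplane((335,234),K,D,T,z)[0].round(0),toplane((335,240),K,D,T,z)[0].round(0))
```

```text
w [ 505.90990926 -472.27864224   66.        ] g [ 525.29687357 -314.00120213   66.        ]
[(194, [11, 142, 77]), (197, [12, 148, 76]), (200, [12, 149, 87]), (203, [14, 143, 123]), (206, [15, 140, 120]), (209, [15, 145, 120]), (212, [15, 151, 125]), (215, [15, 147, 120]), (218, [15, 141, 116]), (221, [15, 145, 121]), (224, [15, 142, 122]), (227, [15, 148, 119]), (230, [14, 142, 122]), (233, [15, 147, 113]), (236, [14, 143, 130]), (239, [15, 148, 152]), (242, [14, 142, 154]), (245, [14, 149, 149])]
basket bottom [[524.0, -519.0, 0.0], [524.0, -528.0, 0.0]]
60 [ 522. -546.   60.] [ 523. -554.   60.]
80 [ 521. -539.   80.] [ 521. -546.   80.]
100 [ 520. -531.  100.] [ 520. -538.  100.]
120 [ 519. -524.  120.] [ 519. -530.  120.]
```

```bash
python3 -m jog '{"targets":[{"fingers":0.55,"dp":[0,2,50],"turn":0},{"fingers":0.55,"dp":[0,2,100],"turn":0},{"fingers":0.55,"dp":[0,2,150],"turn":0},{"fingers":0.55,"dp":[0,2,185],"turn":0},{"fingers":0.55,"dp":[0,2,198],"turn":0},{"fingers":0.55,"dp":[0,2,198],"turn":0}]}' 20
python3 -m jog '{"targets":[{"fingers":0.55,"dp":[0,0,4],"turn":0},{"fingers":0.55,"dp":[0,0,8],"turn":0},{"fingers":0.55,"dp":[0,0,8],"turn":0}]}' 20
python3 -m jog '{"targets":[{"fingers":0.55,"dp":[0,0,3],"turn":0},{"fingers":0.55,"dp":[0,0,6],"turn":0},{"fingers":0.55,"dp":[0,0,6],"turn":0}]}' 20
```

```text
t: 20.7
tcp_pos: [506.0, -472.3, 60.7]
orientation: [0.695, 0.719, 0.0, -0.0]
ft_force: [-0.0, -0.1, -0.4]
width: 41.6
grasp_force: 0.0
t: 21.08
tcp_pos: [505.8, -473.0, 53.0]
orientation: [0.695, 0.719, -0.0, 0.0]
ft_force: [-0.8, 0.6, 0.5]
width: 42.1
grasp_force: 0.0
t: 21.45
tcp_pos: [505.6, -472.8, 46.3]
orientation: [0.695, 0.719, -0.0, -0.0]
ft_force: [-0.7, -0.1, 0.1]
width: 41.7
grasp_force: 0.0
```

```bash
python3 -m jog '{"targets":[{"fingers":0.55,"dp":[0,0,3],"turn":0},{"fingers":0.55,"dp":[0,0,5],"turn":0},{"fingers":1,"dp":[0,0,5],"turn":0},{"fingers":1,"dp":[0,0,5],"turn":0},{"fingers":1,"dp":[0,0,5],"turn":0},{"fingers":1,"dp":[0,0,5],"turn":0},{"fingers":1,"dp":[0,0,5],"turn":0}]}' 20
python3 -c "
from h import *
a=.033;lk=np.array([645.6,135.]);Rm=np.array([[np.cos(a),-np.sin(a)],[np.sin(a),np.cos(a)]])
o=lk-Rm@np.array([-50,140]); print('cab',o)
h=np.array([551.1,-46]); hl=Rm.T@(h-o); print('handle shut in cab',hl)
# drawer front face at hl.x+42 ; when open -135
"
```

```text
t: 22.32
tcp_pos: [505.7, -472.9, 41.6]
orientation: [0.695, 0.719, -0.0, -0.0]
ft_force: [0.7, -1.1, 0.4]
width: 23.6
grasp_force: 20.0
cab [700.19193899  -3.27407638]
handle shut in cab [-150.42046538  -37.78352042]
```

```bash
python3 -m jog '{"targets":[{"fingers":1,"dp":[0,0,-20],"turn":0},{"fingers":1,"dp":[0,0,-70],"turn":0},{"fingers":1,"dp":[0,0,-125],"turn":0},{"fingers":1,"dp":[40,2,-140],"turn":0},{"fingers":1,"dp":[100,8,-140],"turn":0},{"fingers":1,"dp":[160,14,-140],"turn":0},{"fingers":1,"dp":[220,20,-140],"turn":0},{"fingers":1,"dp":[280,26,-140],"turn":0}]}' 20
python3 -c "
from h import *
dp([535,5,180],1.604)"
```

```text
t: 23.32
tcp_pos: [522.6, -190.3, 183.0]
orientation: [0.695, 0.719, 0.0, 0.001]
ft_force: [0.6, 0.2, -2.3]
width: 23.3
grasp_force: 20.0
dp [194.7  18.8   2.9] yaw 1.6038 turn -0.0002 tcp [ 522.6 -190.3  183. ] t 23.325 j7 -0.11
```

```bash
python3 -m jog '{"targets":[{"fingers":1,"dp":[60,6,0],"turn":0},{"fingers":1,"dp":[120,12,0],"turn":0},{"fingers":1,"dp":[170,16,0],"turn":0},{"fingers":1,"dp":[193,19,5],"turn":0},{"fingers":1,"dp":[193,19,40],"turn":0},{"fingers":1,"dp":[193,19,80],"turn":0},{"fingers":1,"dp":[193,19,105],"turn":0},{"fingers":1,"dp":[193,19,116],"turn":0}]}' 20
python3 -m jog '{"targets":[{"fingers":1,"dp":[0,0,2],"turn":0},{"fingers":1,"dp":[0,0,3],"turn":0},{"fingers":1,"dp":[0,0,3],"turn":0}]}' 20
```

```text
t: 24.32
tcp_pos: [535.0, 1.5, 65.3]
orientation: [0.695, 0.719, -0.0, -0.0]
ft_force: [0.2, 0.1, -2.0]
width: 23.4
grasp_force: 20.0
t: 24.7
tcp_pos: [535.6, 1.3, 63.4]
orientation: [0.695, 0.719, 0.0, 0.0]
ft_force: [-0.0, 0.1, -2.2]
width: 23.4
grasp_force: 20.0
```

```bash
python3 -m jog '{"targets":[{"fingers":1,"dp":[0,0,1],"turn":0},{"fingers":1,"dp":[0,0,1.5],"turn":0},{"fingers":1,"dp":[0,0,1.5],"turn":0}]}' 20
python3 -m jog '{"targets":[{"fingers":0.7,"dp":[0,0,0],"turn":0},{"fingers":0.57,"dp":[0,0,0],"turn":0},{"fingers":0.57,"dp":[0,0,0],"turn":0},{"fingers":0.57,"dp":[0,0,-15],"turn":0},{"fingers":0.57,"dp":[0,0,-60],"turn":0},{"fingers":0.57,"dp":[0,0,-120],"turn":0},{"fingers":0.57,"dp":[-40,0,-170],"turn":0},{"fingers":0.57,"dp":[-100,0,-190],"turn":0}]}' 20
python3 -c "
from h import *
dp([525,-375,250],1.604)"
```

```text
t: 25.08
tcp_pos: [536.2, 1.3, 62.4]
orientation: [0.695, 0.719, 0.001, 0.001]
ft_force: [-1.2, -1.7, 10.1]
width: 23.5
grasp_force: 20.0
t: 26.08
tcp_pos: [539.6, -95.7, 254.7]
orientation: [0.694, 0.72, 0.002, 0.002]
ft_force: [1.4, -0.4, 0.1]
width: 39.9
grasp_force: 0.0
dp [-278.6  -24.9    4.7] yaw 1.6079 turn 0.0039 tcp [539.6 -95.7 254.7] t 26.075 j7 -0.2
```

```bash
python3 -m jog '{"targets":[{"fingers":0.57,"dp":[-60,-5,5],"turn":0},{"fingers":0.57,"dp":[-120,-10,5],"turn":0},{"fingers":0.57,"dp":[-180,-15,5],"turn":0},{"fingers":0.57,"dp":[-230,-20,5],"turn":0},{"fingers":0.57,"dp":[-265,-25,5],"turn":0},{"fingers":0.57,"dp":[-265,-25,5],"turn":0},{"fingers":0.57,"dp":[-265,-25,5],"turn":0}]}' 20
python3 - <<'E'
from h import *
I,K,D,T=cam("wrist"); np.savez("w6.npz",I=I,K=K,D=D,T=T)
q=proj([[525.3,-314,66]],K,D,T)[0]; print("expected",q)
H=cv2.cvtColor(I,cv2.COLOR_BGR2HSV)
m=cv2.inRange(H,(75,15,90),(115,140,255)); m[240:]=0
cs=[c for c in cv2.findContours(m,cv2.RETR_EXTERNAL,cv2.CHAIN_APPROX_NONE)[0] if cv2.contourArea(c)>300]
for c in cs:
    h=cv2.convexHull(c)[:,0,:]; e=cv2.fitEllipse(np.float32(h)); print(cv2.contourArea(c),cv2.boundingRect(c),cv2.fitEllipse(np.float32(toplane(h,K,D,T,42)[:,:2])))
o=np.zeros((600,800,3),np.uint8);x,y=q.astype(int);y0=max(y-40,0);a=cv2.resize(I[y0:y0+80,x-40:x+40],(400,400),interpolation=cv2.INTER_CUBIC);o[:400,:400]=a
t=cam("top")[0];o[:400,400:]=cv2.resize(t[90:200,280:390],(400,400),interpolation=cv2.INTER_CUBIC);cv2.imwrite("pics/k2.png",o)
dp([525,-314,80],1.604);print(x-40,y0)
E
```

```text
t: 26.95
tcp_pos: [522.2, -361.2, 246.0]
orientation: [0.695, 0.719, 0.0, -0.0]
ft_force: [-0.1, 1.6, -0.0]
width: 40.0
grasp_force: 0.0
expected [326.08102348 133.4064092 ]
969.0 (391, 210, 58, 30) ((648.12255859375, -438.97564697265625), (70.82962036132812, 72.73767852783203), 63.147640228271484)
1619.0 (303, 107, 46, 47) ((524.6141357421875, -312.4073486328125), (52.387962341308594, 53.06364059448242), 5.1440582275390625)
dp [ 46.5   4.  166. ] yaw 1.6059 turn 0.0019 tcp [ 522.6 -360.7  246. ] t 27.05 j7 0.23
286 93
```

```bash
python3 -m jog '{"targets":[{"fingers":0.57,"dp":[47.5,4,50],"turn":0},{"fingers":0.57,"dp":[47.5,4,100],"turn":0},{"fingers":0.57,"dp":[47.5,4,150],"turn":0},{"fingers":0.57,"dp":[47.5,4,175],"turn":0},{"fingers":0.57,"dp":[47.5,4,190],"turn":0},{"fingers":0.57,"dp":[47.5,4,200],"turn":0},{"fingers":0.57,"dp":[47.5,4,204],"turn":0},{"fingers":0.57,"dp":[47.5,4,204],"turn":0}]}' 20
python3 -m jog '{"targets":[{"fingers":1,"dp":[0,0,0],"turn":0},{"fingers":1,"dp":[0,0,0],"turn":0},{"fingers":1,"dp":[0,0,0],"turn":0},{"fingers":1,"dp":[0,0,0],"turn":0}]}' 20
python3 -c "
from h import *
dp([535,-103,185],1.604)"
```

```text
t: 28.05
tcp_pos: [524.8, -314.9, 41.9]
orientation: [0.695, 0.719, 0.0, 0.0]
ft_force: [-0.7, 0.5, -0.4]
width: 40.2
grasp_force: 0.0
t: 28.55
tcp_pos: [525.2, -314.9, 41.9]
orientation: [0.695, 0.719, 0.0, 0.001]
ft_force: [0.9, 0.1, 4.4]
width: 23.5
grasp_force: 20.0
dp [ 211.4   17.  -143.2] yaw 1.6038 turn -0.0002 tcp [ 525.2 -314.9   41.9] t 28.55 j7 -0.03
```

```bash
python3 -m jog '{"targets":[{"fingers":1,"dp":[0,0,-20],"turn":0},{"fingers":1,"dp":[0,0,-70],"turn":0},{"fingers":1,"dp":[0,0,-125],"turn":0},{"fingers":1,"dp":[40,3,-143],"turn":0},{"fingers":1,"dp":[100,8,-143],"turn":0},{"fingers":1,"dp":[160,13,-143],"turn":0},{"fingers":1,"dp":[205,17,-143],"turn":0},{"fingers":1,"dp":[211,17,-143],"turn":0}]}' 20
python3 -m jog '{"targets":[{"fingers":1,"dp":[0,0,20],"turn":0},{"fingers":1,"dp":[0,0,60],"turn":0},{"fingers":1,"dp":[0,0,100],"turn":0},{"fingers":1,"dp":[0,0,115],"turn":0},{"fingers":1,"dp":[0,0,120],"turn":0},{"fingers":1,"dp":[0,0,122.5],"turn":0},{"fingers":1,"dp":[0,0,122.5],"turn":0}]}' 20
```

```text
t: 29.55
tcp_pos: [534.2, -99.5, 184.4]
orientation: [0.693, 0.721, 0.0, -0.001]
ft_force: [0.4, -0.5, -2.2]
width: 23.3
grasp_force: 20.0
t: 30.42
tcp_pos: [535.2, -103.5, 62.9]
orientation: [0.695, 0.719, 0.0, 0.001]
ft_force: [-0.5, 0.6, -1.4]
width: 23.6
grasp_force: 20.0
```

```bash
python3 -m jog '{"targets":[{"fingers":1,"dp":[0,0,0.8],"turn":0},{"fingers":0.7,"dp":[0,0,0.8],"turn":0},{"fingers":0.57,"dp":[0,0,0.8],"turn":0},{"fingers":0.57,"dp":[0,0,0.8],"turn":0},{"fingers":0.57,"dp":[0,0,-15],"turn":0},{"fingers":0.57,"dp":[0,0,-65],"turn":0},{"fingers":0.6,"dp":[0,-40,-110],"turn":0},{"fingers":0.68,"dp":[25,-90,-120],"turn":0}]}' 20
python3 - <<'E'
from h import *
t=cam("top")[0]
o=np.zeros((600,800,3),np.uint8);o[:400,:400]=cv2.resize(t[90:200,280:390],(400,400),interpolation=cv2.INTER_CUBIC)
s=cam("scene")[0];o[:400,400:]=cv2.resize(s[110:230,190:310],(400,400),interpolation=cv2.INTER_CUBIC);cv2.imwrite("pics/k3.png",o)
dp([416.3,-50.5,55.6],1.604)
E
```

```text
t: 31.42
tcp_pos: [444.7, -81.8, 184.8]
orientation: [0.696, 0.718, 0.001, 0.002]
ft_force: [0.0, 0.9, -0.6]
width: 32.0
grasp_force: 0.0
dp [ 30.8 -21.6 128.2] yaw 1.6055 turn 0.0015 tcp [439.1 -80.3 183.8] t 31.525 j7 -0.3
```

View pics/k3.png

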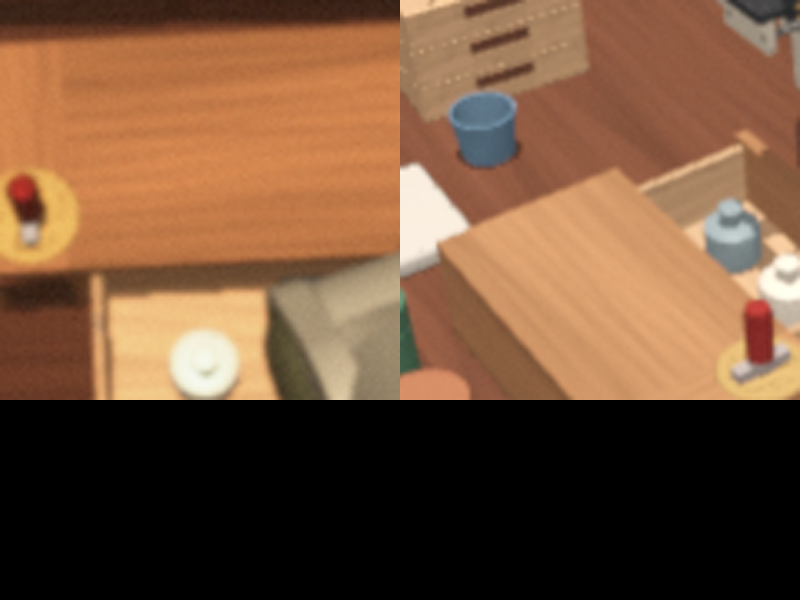

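Both caddies stand upright in the drawer: white at (205,365) in the top crop and grey at (732,240) in the scene crop. Next the handle.

```bash
python3 -m jog '{"targets":[{"fingers":0.68,"dp":[31,-26,0],"turn":0},{"fingers":0.68,"dp":[31,-26,40],"turn":0},{"fingers":0.68,"dp":[31,-26,60],"turn":0},{"fingers":0.68,"dp":[31,-26,60],"turn":0}]}' 20
python3 -c "
from h import *
dp([416.3,-50.5,55.6],1.604)"
```

```text
t: 32.02
tcp_pos: [416.5, -50.9, 121.5]
orientation: [0.695, 0.719, -0.001, -0.001]
ft_force: [0.1, -0.5, -0.2]
width: 29.4
grasp_force: 0.0
dp [ 0.4 -0.1 65.9] yaw 1.6049 turn 0.0009 tcp [416.5 -50.9 121.5] t 32.025 j7 -0.5
```

Lower, grip and push in gently: small accelerations keep the caddies from sliding.

```bash
python3 -m jog '{"targets":[{"fingers":0.68,"dp":[0,0,30],"turn":0},{"fingers":0.68,"dp":[0,0,50],"turn":0},{"fingers":0.68,"dp":[0,0,62],"turn":0},{"fingers":0.68,"dp":[0,0,66],"turn":0},{"fingers":1,"dp":[0,0,66],"turn":0},{"fingers":1,"dp":[0,0,66],"turn":0},{"fingers":1,"dp":[0,0,66],"turn":0},{"fingers":1,"dp":[0,0,66],"turn":0}]}' 30
python3 -m jog '{"targets":[{"fingers":1,"dp":[0,3,0],"turn":0},{"fingers":1,"dp":[0,9,0],"turn":0},{"fingers":1,"dp":[0,18,0],"turn":0},{"fingers":1,"dp":[0,28,0],"turn":0},{"fingers":1,"dp":[0,38,0],"turn":0},{"fingers":1,"dp":[0,48,0],"turn":0},{"fingers":1,"dp":[0,58,0],"turn":0},{"fingers":1,"dp":[0,68,0],"turn":0}]}' 30
python3 -m jog '{"targets":[{"fingers":1,"dp":[0,10,0],"turn":0},{"fingers":1,"dp":[0,20,0],"turn":0},{"fingers":1,"dp":[0,30,0],"turn":0},{"fingers":1,"dp":[0,40,0],"turn":0},{"fingers":1,"dp":[0,49,0],"turn":0},{"fingers":1,"dp":[0,56,0],"turn":0},{"fingers":1,"dp":[0,60,0],"turn":0},{"fingers":1,"dp":[0,62,0],"turn":0}]}' 30
```

```text
t: 33.02
tcp_pos: [417.1, -51.3, 56.4]
orientation: [0.695, 0.719, 0.0, 0.0]
ft_force: [-0.6, -0.6, 7.0]
width: 9.1
grasp_force: 30.0
t: 34.02
tcp_pos: [484.8, -49.2, 56.5]
orientation: [0.695, 0.719, -0.0, 0.0]
ft_force: [-1.3, -0.1, 7.8]
width: 9.6
grasp_force: 30.0
t: 35.02
tcp_pos: [546.9, -47.2, 56.5]
orientation: [0.695, 0.719, -0.0, 0.0]
ft_force: [-1.0, -0.6, 6.8]
width: 8.6
grasp_force: 30.0
```

```bash
python3 -m jog '{"targets":[{"fingers":1,"dp":[0,1.5,0],"turn":0},{"fingers":1,"dp":[0,3,0],"turn":0},{"fingers":1,"dp":[0,4,0],"turn":0},{"fingers":1,"dp":[0,4,0],"turn":0}]}' 30
python3 -m jog '{"targets":[{"fingers":1,"dp":[0,0.5,0],"turn":0},{"fingers":1,"dp":[0,1.2,0],"turn":0},{"fingers":1,"dp":[0,1.2,0],"turn":0}]}' 30
```

```text
t: 35.52
tcp_pos: [550.8, -47.0, 56.5]
orientation: [0.695, 0.719, -0.0, 0.0]
ft_force: [-0.9, -1.3, 6.2]
width: 9.2
grasp_force: 30.0
t: 35.9
tcp_pos: [551.0, -47.1, 56.5]
orientation: [0.695, 0.719, -0.001, -0.0]
ft_force: [-4.6, -0.6, 9.0]
width: 9.0
grasp_force: 30.0
```

```bash
python3 -m jog '{"targets":[{"fingers":1,"dp":[0,0.8,0],"turn":0},{"fingers":1,"dp":[0,1.2,0],"turn":0},{"fingers":1,"dp":[0,1.2,0],"turn":0}]}' 30
python3 -m jog '{"targets":[{"fingers":0.68,"dp":[0,-1.5,0],"turn":0},{"fingers":0.68,"dp":[0,-1.5,0],"turn":0},{"fingers":0.68,"dp":[0,-1.5,0],"turn":0},{"fingers":0.68,"dp":[0,-1.5,-20],"turn":0},{"fingers":0.68,"dp":[0,-1.5,-75],"turn":0},{"fingers":0.68,"dp":[0,-1.5,-135],"turn":0},{"fingers":0.55,"dp":[0,-1.5,-185],"turn":0},{"fingers":0.5,"dp":[0,-1.5,-185],"turn":0}]}' 30
python3 -c "
from h import *
dp([645.5,135,240],3.17)"
```

```text
t: 36.28
tcp_pos: [551.0, -47.1, 56.4]
orientation: [0.695, 0.719, -0.002, -0.001]
ft_force: [-7.3, -0.6, 12.4]
width: 9.0
grasp_force: 30.0
t: 37.28
tcp_pos: [553.6, -46.5, 244.6]
orientation: [0.696, 0.718, 0.002, 0.003]
ft_force: [0.2, 0.2, -0.9]
width: 44.3
grasp_force: 0.0
dp [178.4  97.7   5.1] yaw 1.6033 turn -1.5667 tcp [553.6 -46.5 244.6] t 37.275 j7 -0.32
```

```bash
python3 - <<'E'
from h import *
def bar(I,K,D,T):
    P=[]
    for yy in np.arange(-35,0,3.):
        u,v=proj([[551,yy,77]],K,D,T)[0]; y=int(round(v)); u=int(round(u)); g=I[y,u-16:u+17,:].astype(int); s=g[:,1]-0*g[:,0]
        d=np.diff(s); a=np.argmax(d[:17]); b=16+np.argmin(d[16:]); P.append(toplane(((u-16+a+.5+u-16+b+.5)/2,y),K,D,T,77)[0][:2])
    P=np.array(P); return np.median(P[:,0]),P[:,0].round(1)
d=np.load("w3.npz"); print(bar(*[d[k] for k in "IKDT"]))
I,K,D,T=cam("wrist"); print(bar(I,K,D,T))
E
python3 -m jog '{"targets":[{"fingers":0.5,"dp":[60,33,5],"turn":-0.18},{"fingers":0.5,"dp":[120,66,5],"turn":-0.36},{"fingers":0.5,"dp":[178,98,5],"turn":-0.54},{"fingers":0.5,"dp":[178,98,5],"turn":-0.72},{"fingers":0.5,"dp":[178,98,5],"turn":-0.9},{"fingers":0.5,"dp":[178,98,5],"turn":-1.08},{"fingers":0.5,"dp":[178,98,5],"turn":-1.26},{"fingers":0.5,"dp":[178,98,5],"turn":-1.44}]}' 30
python3 -m jog '{"targets":[{"fingers":0.5,"dp":[0,0,0],"turn":-0.11},{"fingers":0.5,"dp":[0,0,0],"turn":-0.11}]}' 30
python3 -c "
from h import *
dp([645.5,135,148.5],3.174)"
```

```text
(np.float64(549.3988706388097), array([549.8, 549.8, 549.7, 549.6, 549.5, 549.4, 549.4, 549.3, 549.2,
       549.1, 549. , 549. ]))
(np.float64(549.6369368506137), array([550.3, 550.2, 549.6, 550. , 549.9, 549.3, 549.8, 549.7, 549.1,
       549.5, 549.4, 549.3]))
t: 38.33
tcp_pos: [643.0, 134.3, 233.6]
orientation: [0.046, 0.999, -0.0, -0.001]
ft_force: [-0.4, 1.5, -1.0]
width: 46.6
grasp_force: 0.0
t: 38.58
tcp_pos: [643.1, 134.2, 233.7]
orientation: [-0.006, 1.0, 0.0, -0.001]
ft_force: [0.4, -0.3, 0.0]
width: 46.7
grasp_force: 0.0
dp [-2.7  0.8 85.2] yaw -3.1299 turn -0.0207 tcp [643.1 134.2 233.7] t 38.575 j7 0.7
```

The drawer bar is back at its starting position (549.6 against 549.4 mm), so it is fully shut. I'll grip the key and turn it back.

```bash
python3 -m jog '{"targets":[{"fingers":0.5,"dp":[-2.5,1,0],"turn":-0.02},{"fingers":0.5,"dp":[-2.5,1,40],"turn":-0.02},{"fingers":0.5,"dp":[-2.5,1,75],"turn":-0.02},{"fingers":0.5,"dp":[-2.5,1,85],"turn":-0.02},{"fingers":1,"dp":[-2.5,1,85],"turn":-0.02},{"fingers":1,"dp":[-2.5,1,85],"turn":-0.02},{"fingers":1,"dp":[-2.5,1,85],"turn":-0.02},{"fingers":1,"dp":[-2.5,1,85],"turn":-0.02}]}' 50
python3 -c "
from h import *
dp([645.5,135,148.5],3.174);o=r.observe();print(o['ft_force'],o['wrist_torque'],o['width'])"
```

```text
t: 39.58
tcp_pos: [646.8, 135.8, 152.2]
orientation: [-0.016, 1.0, 0.0, 0.001]
ft_force: [-1.2, -0.7, 5.4]
width: 22.8
grasp_force: 50.0
dp [ 1.3 -0.8  3.7] yaw -3.1096 turn -0.0004 tcp [646.8 135.8 152.2] t 39.575 j7 0.64
[-1.1595044  -0.68991021  5.43327668] [-0.02916582 -0.06212912 -0.0058149 ] 22.779309825625198
```

```bash
python3 -m jog '{"targets":[{"fingers":1,"dp":[0,-0.2,0],"turn":0.15},{"fingers":1,"dp":[0,-0.4,0],"turn":0.32},{"fingers":1,"dp":[0.1,-0.7,0],"turn":0.5},{"fingers":1,"dp":[0.2,-1,0],"turn":0.68},{"fingers":1,"dp":[0.4,-1.2,0],"turn":0.86},{"fingers":1,"dp":[0.6,-1.4,0],"turn":1.04},{"fingers":1,"dp":[0.8,-1.6,0],"turn":1.22},{"fingers":1,"dp":[0.9,-1.8,0],"turn":1.38}]}' 50
python3 -c "
from h import *
dp([645.5,135,152.2],1.604);o=r.observe();print(o['ft_force'],o['wrist_torque'],o['width'])"
```

```text
t: 40.58
tcp_pos: [646.6, 134.8, 152.2]
orientation: [0.626, 0.78, 0.002, 0.001]
ft_force: [1.5, 0.7, 3.1]
width: 23.0
grasp_force: 50.0
dp [ 0.4 -1.   0. ] yaw 1.7889 turn 0.1849 tcp [646.6 134.8 152.2] t 40.575 j7 -0.51
[1.45361791 0.68831593 3.06598371] [ 0.37951476 -0.56289684  0.05915811] 23.046804528661458
```

```bash
python3 -m jog '{"targets":[{"fingers":1,"dp":[0,0,0],"turn":0.09},{"fingers":1,"dp":[0,0,0],"turn":0.185},{"fingers":1,"dp":[0,0,0],"turn":0.185}]}' 50
python3 -c "
from h import *
o=r.observe();print(o['ft_force'],o['wrist_torque'],o['width'])"
python3 -m jog '{"targets":[{"fingers":1,"dp":[0,0,0],"turn":0.05},{"fingers":1,"dp":[0,0,0],"turn":0.1},{"fingers":1,"dp":[0,0,0],"turn":0.1}]}' 50
python3 -c "
from h import *
o=r.observe();print(o['ft_force'],o['wrist_torque'],o['width'])
dp([645.5,135,152.2],1.604)"
```

```text
t: 40.95
tcp_pos: [646.4, 134.7, 152.2]
orientation: [0.693, 0.721, 0.001, 0.001]
ft_force: [1.1, 1.7, 6.0]
width: 23.1
grasp_force: 50.0
[1.09444727 1.7410225  5.99910085] [ 0.36788663 -0.55171223 -0.05655237] 23.095259890658138
t: 41.32
tcp_pos: [646.4, 134.7, 152.2]
orientation: [0.728, 0.686, 0.002, 0.0]
ft_force: [2.3, 1.8, 6.6]
width: 22.8
grasp_force: 50.0
[2.34349894 1.8453359  6.55989172] [ 0.38330608 -0.43537281 -0.02921193] 22.798680875242628
dp [ 0.2 -0.9 -0. ] yaw 1.511 turn -0.093 tcp [646.4 134.7 152.2] t 41.325 j7 -0.74
```

```bash
python3 -m jog '{"targets":[{"fingers":1,"dp":[0,0,0],"turn":0.06},{"fingers":1,"dp":[0,0,0],"turn":0.12},{"fingers":1,"dp":[0,0,0],"turn":0.12}]}' 50
python3 -c "
from h import *
o=r.observe();print(o['ft_force'],o['wrist_torque'],o['width'])
dp([645.5,135,152.2],1.604)"
```

```text
t: 41.7
tcp_pos: [646.5, 134.7, 152.2]
orientation: [0.767, 0.642, 0.002, 0.001]
ft_force: [1.6, 2.1, 7.9]
width: 23.0
grasp_force: 50.0
[1.55176424 2.13040495 7.85022098] [ 0.26343265 -0.53347409  0.82440208] 22.982051785496427
dp [ 0.1 -1.1 -0. ] yaw 1.3931 turn -0.2109 tcp [646.5 134.7 152.2] t 41.7 j7 -0.83
```

```bash
python3 -m jog '{"targets":[{"fingers":1,"dp":[0,0,0],"turn":-0.07},{"fingers":1,"dp":[0,0,0],"turn":-0.07},{"fingers":1,"dp":[0,0,-8],"turn":-0.07}]}' 50
python3 -c "
from h import *
o=r.observe();print(o['ft_force'],o['wrist_torque'],o['width'])"
python3 -m jog '{"targets":[{"fingers":1,"dp":[0,0,-10],"turn":0},{"fingers":1,"dp":[0,0,-25],"turn":0},{"fingers":1,"dp":[0,0,-45],"turn":0},{"fingers":1,"dp":[0,0,-70],"turn":0},{"fingers":1,"dp":[0,0,-100],"turn":0},{"fingers":1,"dp":[0,0,-110],"turn":0},{"fingers":1,"dp":[0,0,-110],"turn":0}]}' 50
python3 - <<'E'
from h import *
I,K,D,T=cam("wrist"); np.savez("w7.npz",I=I,K=K,D=D,T=T); print(proj([[645.5,135,114]],K,D,T))
dp([428.3,418.1,270],1.757)
E
```

```text
t: 42.08
tcp_pos: [645.8, 133.3, 158.0]
orientation: [0.745, 0.667, 0.0, 0.0]
ft_force: [7.2, 0.6, -12.6]
width: 22.9
grasp_force: 50.0
[  7.19400459   0.61978161 -12.55334857] [ 0.38961026 -2.05698228  0.21798374] 22.91386646709626
t: 42.95
tcp_pos: [645.2, 133.6, 270.0]
orientation: [0.746, 0.666, 0.0, 0.0]
ft_force: [-0.2, -0.4, -2.4]
width: 22.6
grasp_force: 50.0
[[321.7674149  179.15792463]]
dp [ 258.7 -247.    -1.2] yaw 1.4588 turn -0.2982 tcp [644.9 133.4 268.9] t 43.0 j7 -0.7
```

Run:
```python
from h import *
d=np.load("w7.npz"); I,K,D,T=[d[k] for k in "IKDT"]
Tt=r.capture("wrist")["tool_from_camera"]; Tt=np.array(Tt)
for x in (10,15,20,26): print(x,proj([[x,-6,28],[x,6,28],[x,0,28]],K,D,Tt).round(1).tolist())
H=cv2.cvtColor(I,cv2.COLOR_BGR2HSV)
for y in range(172,222,4): print(y,[int(v) for v in H[y,304:342,1]])
```

```text
10 [[313.1, 204.8], [331.5, 204.8], [322.3, 204.8]]
15 [[313.0, 197.4], [331.6, 197.3], [322.3, 197.3]]
20 [[313.0, 189.8], [331.6, 189.8], [322.3, 189.8]]
26 [[312.9, 180.7], [331.7, 180.7], [322.3, 180.7]]
172 [187, 184, 184, 184, 189, 184, 187, 188, 185, 181, 189, 185, 191, 185, 176, 181, 182, 180, 183, 180, 176, 179, 184, 185, 187, 182, 183, 188, 188, 185, 181, 184, 183, 184, 187, 186, 188, 189]
176 [184, 185, 178, 187, 188, 182, 187, 180, 185, 183, 189, 188, 176, 187, 185, 175, 182, 173, 174, 172, 175, 173, 180, 177, 183, 186, 181, 190, 189, 180, 187, 187, 185, 184, 185, 188, 183, 187]
180 [181, 183, 185, 185, 183, 183, 180, 170, 137, 108, 94, 90, 86, 89, 84, 74, 73, 75, 74, 76, 81, 82, 84, 83, 85, 103, 144, 175, 182, 187, 187, 185, 181, 181, 190, 187, 185, 187]
184 [185, 190, 187, 187, 185, 184, 184, 146, 95, 68, 63, 64, 63, 59, 63, 63, 63, 66, 66, 63, 64, 63, 63, 62, 68, 77, 112, 173, 187, 186, 188, 188, 184, 189, 191, 189, 187, 190]
188 [184, 186, 192, 188, 186, 187, 185, 158, 105, 70, 64, 64, 63, 67, 63, 64, 61, 63, 62, 64, 65, 62, 60, 63, 66, 74, 111, 166, 180, 186, 186, 18
[... 821 characters left out ...]
 198, 197, 201, 192, 199, 200, 193, 197, 198, 201, 197, 192, 159, 136, 117, 127, 156, 174, 184, 187, 187, 185, 184]
212 [165, 146, 119, 126, 161, 188, 200, 195, 190, 195, 190, 205, 195, 194, 202, 196, 196, 191, 201, 196, 198, 191, 196, 196, 204, 198, 206, 202, 215, 195, 192, 173, 140, 129, 142, 168, 175, 177]
216 [169, 175, 183, 201, 198, 194, 192, 197, 195, 203, 204, 192, 205, 207, 199, 201, 193, 199, 193, 197, 204, 194, 208, 198, 197, 202, 191, 200, 202, 202, 204, 193, 206, 198, 173, 165, 174, 173]
220 [181, 200, 189, 203, 196, 194, 198, 193, 194, 180, 201, 204, 197, 199, 214, 209, 195, 201, 193, 190, 201, 204, 205, 211, 190, 201, 204, 194, 190, 198, 191, 197, 204, 193, 210, 181, 171, 167]
```

```bash
python3 -m jog '{"targets":[{"fingers":1,"dp":[40,-38,0],"turn":-0.05},{"fingers":1,"dp":[86,-82,0],"turn":-0.1},{"fingers":1,"dp":[130,-124,0],"turn":-0.15},{"fingers":1,"dp":[175,-167,0],"turn":-0.2},{"fingers":1,"dp":[220,-210,0],"turn":-0.26},{"fingers":1,"dp":[250,-238,0],"turn":-0.285},{"fingers":1,"dp":[259,-247,0],"turn":-0.285},{"fingers":1,"dp":[259,-247,0],"turn":-0.285}]}' 50
python3 -m jog '{"targets":[{"fingers":1,"dp":[0,0,0],"turn":0}]}' 50
python3 -c "
from h import *
dp([428.3,418.1,186],1.745)
c=r.capture('wrist');I,K,D=c['pixels'],np.array(c['intrinsics']),np.array(c['D']);H=cv2.cvtColor(I,cv2.COLOR_BGR2HSV)
for y in (184,192,200): print([int(v) for v in H[y,306:340,1]])
"
```

```text
t: 44.05
tcp_pos: [428.5, 418.5, 268.1]
orientation: [0.643, 0.766, -0.001, 0.0]
ft_force: [0.3, -1.4, -1.3]
width: 22.9
grasp_force: 50.0
t: 44.18
tcp_pos: [430.1, 417.0, 268.3]
orientation: [0.644, 0.765, -0.001, 0.0]
ft_force: [1.2, -0.6, -2.3]
width: 23.0
grasp_force: 50.0
dp [ 1.5 -1.6 82.3] yaw 1.7414 turn -0.0036 tcp [430.1 417.  268.3] t 44.175 j7 -1.04
[132, 130, 134, 133, 129, 111, 79, 58, 57, 55, 54, 54, 52, 57, 54, 53, 54, 54, 54, 56, 57, 55, 57, 67, 95, 122, 128, 131, 130, 132, 131, 129, 130, 129]
[131, 130, 132, 128, 131, 116, 90, 60, 56, 53, 55, 55, 50, 54, 56, 54, 56, 51, 52, 51, 52, 53, 55, 60, 85, 118, 129, 129, 129, 131, 131, 132, 133, 130]
[130, 129, 133, 132, 131, 123, 101, 67, 51, 55, 55, 53, 54, 53, 54, 52, 54, 54, 54, 52, 54, 52, 50, 57, 85, 119, 130, 132, 135, 133, 133, 132, 135, 134]
```

```bash
python3 -m jog '{"targets":[{"fingers":1,"dp":[1,-1,20],"turn":-0.004},{"fingers":1,"dp":[1,-1,55],"turn":-0.004},{"fingers":1,"dp":[1,-1,78],"turn":-0.004},{"fingers":1,"dp":[1,-1,87],"turn":-0.004},{"fingers":1,"dp":[1,-1,95],"turn":-0.004},{"fingers":1,"dp":[1,-1,102],"turn":-0.004},{"fingers":1,"dp":[1,-1,108],"turn":-0.004},{"fingers":1,"dp":[1,-1,108],"turn":-0.004}]}' 50
python3 -c "
from h import *
dp([428.3,418.1,116.2],1.745)"
```

```text
t: 45.22
tcp_pos: [427.6, 419.3, 160.7]
orientation: [0.642, 0.767, -0.0, 0.0]
ft_force: [0.1, -0.3, -1.1]
width: 22.7
grasp_force: 50.0
dp [-1.3  0.5 44.5] yaw 1.7479 turn 0.0029 tcp [427.6 419.3 160.7] t 45.225 j7 -1.15
```

```bash
python3 -m jog '{"targets":[{"fingers":1,"dp":[-1,0,8],"turn":0},{"fingers":1,"dp":[-1,0,16],"turn":0},{"fingers":1,"dp":[-1,0,24],"turn":0},{"fingers":1,"dp":[-1,0,32],"turn":0},{"fingers":1,"dp":[-1,0,38],"turn":0},{"fingers":1,"dp":[-1,0,42],"turn":0},{"fingers":1,"dp":[-1,0,44],"turn":0},{"fingers":1,"dp":[-1,0,44],"turn":0}]}' 50
python3 -m jog '{"targets":[{"fingers":1,"dp":[0,0,1],"turn":0},{"fingers":1,"dp":[0,0,1.5],"turn":0},{"fingers":1,"dp":[0,0,1.5],"turn":0}]}' 50
```

```text
t: 46.22
tcp_pos: [427.9, 418.5, 116.9]
orientation: [0.642, 0.767, -0.0, -0.0]
ft_force: [0.2, -0.0, -2.0]
width: 23.0
grasp_force: 50.0
t: 46.6
tcp_pos: [428.0, 418.8, 116.4]
orientation: [0.642, 0.767, 0.001, 0.0]
ft_force: [-1.3, -0.8, 5.4]
width: 23.0
grasp_force: 50.0
```

```bash
python3 -m jog '{"targets":[{"fingers":0.5,"dp":[0,0,0],"turn":0},{"fingers":0.5,"dp":[0,0,0],"turn":0},{"fingers":0.5,"dp":[0,0,0],"turn":0},{"fingers":0.5,"dp":[0,0,-20],"turn":0},{"fingers":0.5,"dp":[0,0,-70],"turn":0},{"fingers":0.5,"dp":[0,0,-130],"turn":0},{"fingers":0.5,"dp":[0,0,-185],"turn":0},{"fingers":0.5,"dp":[0,0,-185],"turn":0}]}' 50
python3 - <<'E'
from h import *
I,K,D,T=cam("wrist");np.savez("w8.npz",I=I,K=K,D=D,T=T)
c=np.array([445.5,326.7]);u=np.array([-.185,.983]);H=cv2.cvtColor(I,cv2.COLOR_BGR2HSV)
for n,a in zip(("red","black","white"),(93,31,-31)): q=proj([[*(c+a*u),146]],K,D,T)[0]; print(n,q,H[int(q[1]),int(q[0])])
m=cv2.inRange(H,(3,185,120),(10,255,255)); q=proj([[*(c+93*u),146]],K,D,T)[0].astype(int)
mm=np.zeros_like(m); mm[q[1]-22:q[1]+22,q[0]-22:q[0]+22]=m[q[1]-22:q[1]+22,q[0]-22:q[0]+22]
p=cv2.moments(mm); print(p['m00']/255, p['m10']/p['m00'],p['m01']/p['m00'])
dp([600,20,330],1.604)
E
```

```text
t: 47.6
tcp_pos: [428.5, 420.5, 306.3]
orientation: [0.642, 0.767, 0.004, 0.0]
ft_force: [-0.2, 0.1, -0.3]
width: 46.7
grasp_force: 0.0
red [320.23472961 182.7098744 ] [  5 192 199]
black [320.7945513  237.82466714] [ 11 114 101]
white [321.30833222 288.15041071] [ 11  61 129]
385.0 319.63896103896104 178.7948051948052
dp [-423.2   99.   -27.2] yaw 1.7477 turn 0.1437 tcp [428.1 419.2 303.5] t 47.65 j7 -1.02
```

```bash
python3 -m jog '{"targets":[{"fingers":0.5,"dp":[-423,99,-27],"turn":0.144},{"fingers":0.5,"dp":[-423,99,-27],"turn":0.144},{"fingers":0.5,"dp":[-423,99,-27],"turn":0.144},{"fingers":0.5,"dp":[-423,99,-27],"turn":0.144},{"fingers":0.5,"dp":[-423,99,-27],"turn":0.144},{"fingers":0.5,"dp":[-423,99,-27],"turn":0.144},{"fingers":0.5,"dp":[-423,99,-27],"turn":0.144},{"fingers":0.5,"dp":[-423,99,-27],"turn":0.144}]}' 50
python3 -m jog '{"targets":[{"fingers":0.5,"dp":[0,0,0],"turn":0},{"fingers":0.5,"dp":[0,0,0],"turn":0}]}' 50
python3 - <<'E'
from h import *
def slot(I,K,D,T):
    q=proj([[645.5,135,114]],K,D,T)[0]; H=cv2.cvtColor(I,cv2.COLOR_BGR2HSV); x,y=q.round().astype(int)
    pl=np.median(I[y-30:y+30,x-30:x+30,1]); C=[];L=[]
    for yy in range(y-13,y+14):
        g=cv2.GaussianBlur(I,(3,3),0)[yy,x-14:x+15,1].astype(float); w=np.clip(np.percentile(g,90)-g,0,None); C.append(((w*np.arange(x-14,x+15)).sum()/w.sum(),yy)); L.append(w.sum())
    P=toplane(np.array(C),K,D,T,114)[:,:2]; vx,vy,a,b=cv2.fitLine(np.float32(P),cv2.DIST_HUBER,0,.01,.01).ravel()
    return q,(a,b),np.arctan2(vy,vx)%np.pi,int(min(L)),int(max(L))
def bar(I,K,D,T):
    P=[]
    for yy in np.arange(-35,0,3.):
        u,v=proj([[551,yy,77]],K,D,T)[0]; y=int(round(v)); u=int(round(u)); d=np.diff(I[y,u-12:u+13,1].astype(int))
        a=np.argmax(d[:13]); b=12+np.argmin(d[12:]); P.append(toplane((u-12+(a+b+1)/2,y),K,D,T,77)[0][0])
    return np.median(P)
d=np.load("w1.npz");o=[d[k] for k in "IKDT"];print(slot(*o),bar(*o))
n=cam("wrist");print(slot(*n),bar(*n)); print(r.observe()["tcp_pos"])
def bl(I): return I.astype(int)
E
```

```text
t: 48.65
tcp_pos: [600.6, 13.5, 325.8]
orientation: [0.698, 0.716, -0.001, -0.0]
ft_force: [-0.1, 1.1, 0.8]
width: 46.4
grasp_force: 0.0
t: 48.9
tcp_pos: [599.1, 21.3, 327.2]
orientation: [0.694, 0.72, -0.0, -0.0]
ft_force: [-0.6, -0.6, -0.2]
width: 46.6
grasp_force: 0.0
(array([360.88960187,  68.32201171]), (np.float32(645.2336), np.float32(136.84607)), np.float32(1.590829), 1005, 1067) 550.369810799605
(array([366.25066055,  74.02490464]), (np.float32(645.2369), np.float32(136.18018)), np.float32(1.5990218), 1005, 1065) 550.7118786191743
[599.18951864  21.17810227 327.31397452]
```

Run:
```python
from h import *
for n,bx in (("top",{"stand":(172,278,200,245),"jar":(200,240,112,158),"whisk":(158,195,145,180),"bowl":(230,284,245,295),"teapot":(376,428,238,298),"cup":(465,498,138,168)}),("scene",{"keys":(352,446,200,282),"whisk":(365,402,288,340),"jar":(300,345,262,322),"bowl":(388,436,196,232),"cup":(200,230,138,162)})):
    A=cv2.imread(f"pics/{n}0.png").astype(int);B=cam(n)[0].astype(int);d=np.abs(A-B).max(2)
    print(n,{k:(int((d[c:e,a:b]>60).sum()),float(d[c:e,a:b].mean().round(1))) for k,(a,b,c,e) in bx.items()})
```

```text
top {'stand': (0, 16.7), 'jar': (0, 17.0), 'whisk': (0, 16.6), 'bowl': (0, 14.7), 'teapot': (1444, 65.5), 'cup': (0, 14.6)}
scene {'keys': (0, 1.6), 'whisk': (0, 1.4), 'jar': (0, 1.2), 'bowl': (0, 1.6), 'cup': (0, 1.6)}
```

Both cameras show the stand, keys, jar, whisk, bowl and cup exactly as at the start. The teapot is only hidden by the arm in the top view.

```bash
python3 -c "
from rig import r
print(r.finish_job())"
```

```text
the job is handed in; nothing more can be done
None
```

The job is handed in: the red key, tried first, turned the lock, and both caddies that were out (white and grey) are upright in the drawer, which is shut and locked; all four keys are back in the stand, and every other tea thing I could check was unmoved (the arm hid the teapot in the final top view).

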